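# Lock the rotary phone holder with its index pin

## Task

Lock the rotary suction holder so that its chuck can no longer turn: take the red-knobbed index pin from the stand, set it in the holder's guide bush, and gently turn the chuck until the pin falls into a hole of the hidden index collar. Then press the pin fully home, its knob flush on the bush, without ever forcing the pin against the collar, and let go; leave the other things where they are.

Things in the scene. Friction and masses are not known exactly. Their poses are not given: they have to be found in the camera images.
- holder: Rotary suction holder, bolted down: dark steel base plate 170 x 170 x 16 mm, aluminium top plate of the same square (upper face 36 mm above the bench) on four corner pillars at (+-74, +-74) mm, screw heads up to 40 mm, and a brass index collar between the plates. Origin: centre of the underside, on the chuck's upright axis; z up; the guide bush is at +60 mm on its x axis.
- bush_mouth (a point): Centre of the guide bush's upper rim, 48 mm above the bench: round steel bush 30 mm across standing 12 mm above the top plate, vertical bore 11.5 mm, open down to the collar.
- chuck_grip (a point): Point fixed to the holder on the chuck's upright axis, 58 mm above the bench, at the middle height of the chuck's round knurled grip (a good height to hold it).
- chuck: The turning chuck: round knurled dark grip 44 mm across, 43 to 73 mm above the bench, under a black rubber suction cup 41 mm across, its rim at 84 mm. Origin on its axis at bench height, z up; yaw grows anticlockwise seen from above. It turns endlessly either way, stiffly (about 0.4 N m: hold it firmly), and stays where left. Its yaw does not tell where the collar's holes are.
- index_pin: Loose index pin, 50 g or so, standing upright in the pin stand: steel shank 10 mm across and 42 mm long with a 3 mm cone at its end, and a red round knob 20 mm across and 24 mm high on top. Origin: the end of the shank; z along the pin towards the knob.
- pin_tip (a point): Lower end of the index pin's shank; 42 mm below the knob's underside. It is 6 mm above the bench when the pin is home in the holder, 27 mm when it stands on the collar.
- pin_knob (a point): Centre of the index pin's red knob, 54 mm from the tip, 12 mm below its top.
- pin_stand: Grey block 48 x 136 x 46 mm (x, y, z), fixed to the bench, with two upright 12 mm holes at y = +-36 mm; origin: centre of the underside. The pin stands in one hole and the blue driver in the other, each with its knob or handle resting on the top.
- driver: Bystander: blue-handled bit driver standing in the other hole of the stand, handle 18 mm across and 40 mm high. Origin: lower end of its shank.
- phone: Bystander: black phone lying flat, 73 x 150 x 9 mm; origin: centre of its underside.
- jar: Bystander: amber jar with white cap, 48 mm across, 45 mm high; origin: centre of its underside.
- screwdriver: Bystander: yellow-handled screwdriver lying on the bench, 160 mm long; origin at its middle.
- under_bush (a point): Point of the holder on the bush's axis, level with the collar's upper face, 27 mm above the bench (21 mm below the rim). The brass collar (152 mm across, 10 mm thick, only its edge seen) turns with the chuck; six alike 13.5 mm holes, one every 60 degrees, pass under the bush. They cannot be seen; their angle to the chuck is unknown and differs each time. At the start the nearest is over 10 degrees off.
- base_hole (a point): Point on the bush's axis where the pin's tip is when home, 6 mm above the bench. A pin set in the bush stands on the collar till a hole comes under it (within about 2 degrees), then falls some 16 mm by its weight onto two spring balls, 4 to 6 mm short of home; pressing the knob with about 6 to 15 N clicks it home. Turning on after it fell wedges it: over 8 N between pin and collar does damage.

How it is judged:
By the outcome, as a careful person would: the job done as asked, in the order asked, and still so for the second after the job is handed in, with the robot touching nothing.
It also fails if it takes over 72 s, if anything falls off the work surface, if the arm or the gripper's body presses on something with over 40 N, if the wrist force passes 120 N, or if a joint passes its speed limit or range.

## Robot

A 6-joint arm with a two-finger parallel gripper is mounted at the origin on the work surface. World frame = base frame: x ahead of the robot, y to its left, z up, the work surface at z = 0. Lengths are in mm, angles in degrees, forces in N, time in s.
With the tool pointing down it reaches from about 300 to 850 mm from the base axis. Payload 4.2 kg.
Tool frame: the origin (TCP) lies at the very end of the fingers, on their centre line; the grasp point (between the pads) lies 19 mm behind it (env.grip_depth is the distance from the TCP to the grasp point, in mm); y points along the fingers, z is the direction in which the jaws open and shut, and the axes are right-handed (so a half turn about y gives the same grasp; the last joint's range is limited). The gripper opens to 91 mm and grips with 3 to 60 N. Pads are 32 mm wide; open, the fingers measure 118 mm over their backs; the gripper's body (76 mm by 178 mm) begins 60 mm behind the grasp point.
Start: joints at [73.052, 18.312, 89.639, -0, 72.044, -1.146], TCP at [156.584, 553.285, 213.976] pointing down, gripper open.
Joint ranges: [-177.97, 177.97], [-48.28, 115.42], [12.27, 149.76], [-77.06, 257.06], [2.81, 150.46], [-146.56, 146.56]. Speed limits (degrees/s): [147.25, 147.25, 180, 180, 180, 180].

## Interface

Orientations are given as [roll, pitch, yaw] about the fixed x, y, z axes, in that order (R = Rz(yaw) Ry(pitch) Rx(roll)).
In Python, from workcell import state, imaging, job, env gives the robot as it stands.
- The arm moves only by the shell command python3 -m pendant 'ROWS' [FORCE]. ROWS is JSON, a list of rows, each an object with "delta_pos": the shift along the tool's x, y, z in cm, a list of three; "twist": the turn, a rotation vector about the tool's x, y, z in degrees, a list of three; "grip": the opening in per cent of the stroke, from 0 (shut) to 100 (fully open). In form: [{"delta_pos": [tx, ty, tz], "twist": [wx, wy, wz], "grip": grip}, ...]. A call has exactly 5 rows; each row is the pose to reach, as a shift and turn from the pose commanded when the call began, along the tool's axes at that moment; what a row does not reach only later rows make up. A row lasts 1/10 s, in which the tool goes at most 50 mm and 8.59 degrees, less where a joint would pass 70% of its speed; a pose out of reach is approached as far as the arm can. A call with a gripper value outside its range is refused whole. The fingers move at their own pace and stop on an object; FORCE is the grip in N (left out, the last holds). Time passes only in rows, so rows that repeat a pose let the fingers close, or fill a call up. It gives the time, the measured TCP pose, the force and the opening at its end, in the units of the state.
- state(): the state, without advancing time (a new reading comes with each control period).
- imaging.grab_frame(name): name is "scene" or "top" or "wrist"; returns (picture, depth): 420x560x3 uint8, red, green, blue; 420x560 float32, mm along the optical axis (not along the pixel's ray), 0 where there is no reading.
- imaging.camera_info(name): a dict with "fx", "fy", "cx", "cy" (pixels), "k1" (the pictures are not rectified: a ray, as slopes to the right and down, at radius r is drawn at 1 + k1 r^2 times it, then the intrinsics apply), "R" (3x3) and "t" (3): a world point X has camera coordinates R X + t. Camera axes: x right, y down, z forward; pixel columns grow to the right and rows downward; lengths in mm; the calibration is good to about 2 mm. A picture is of the moment at which its call begins: read the wrist's pose just before it. camera_info takes no time and is no camera call; for the wrist camera it gives the pose at the moment of the call.
- job.job_done(): hands the job in, once; it reports no verdict.
The state is a dict: "time_s": time; "qpos": joint angles; "qvel": joint speeds; "effort": joint torques, N m; "ee_pos": TCP position; "ee_rot": TCP orientation; "force": force on the tool from outside, world axes, zero at the start; "torque": the same for the moment, N m; "gripper_width": finger opening in mm.
Only numpy, scipy, OpenCV 4.12 (cv2) and the standard library are available. Lean on these libraries where they do the work, as an engineer would, in place of code of your own. Each camera call takes 0.05 s, during which the arm holds its last target.

## Working session

There is one attempt and no reset: what is moved stays moved. The work goes in short steps, Python scripts to look and compute and a shell command to move; the robot and the scene stay as the last step left them, time stands still between calls to the robot, and variables do not carry over. Pictures are saved under pics/ and viewed, and the job is handed in when it is done.

```bash
ls; mkdir -p pics
python3 - <<'E'
from workcell import state, imaging, job, env
import cv2
print(state())
for n in ["scene","top","wrist"]:
    i=imaging.camera_info(n); print(n,i)
    p,d=imaging.grab_frame(n); cv2.imwrite(f"pics/{n}0.png",p[:,:,::-1])
    import numpy as np; np.save(f"pics/{n}0.npy",d)
E
```

```text
pics
{'time_s': 0.0, 'qpos': array([ 7.30530257e+01,  1.83503960e+01,  8.97088156e+01, -4.83843583e-04,
        7.20419373e+01, -1.14486575e+00]), 'qvel': array([-0.03635269,  0.12203284, -0.03760973, -0.01060294,  0.05981946,
       -0.03323049]), 'effort': array([-2.35766871e-03, -4.12461090e+01, -2.31971025e+01,  7.23905303e-02,
        4.58142569e-02, -1.52067532e-04]), 'ee_pos': array([156.42236439, 552.77685427, 213.11642633]), 'ee_rot': array([-9.01011379e+01,  1.56107388e-03, -1.58019603e+01]), 'force': array([-0.01456933, -0.42201422,  0.78504994]), 'torque': array([ 0.02106933, -0.00867463, -0.00412617]), 'gripper_width': 90.94025736287438}
scene {'fx': 458.59571292148786, 'fy': 458.59571292148786, 'cx': 279.0800241627999, 'cy': 199.4601171831387, 'k1': 0.0190341771442238, 'R': array([[-0.82910428,  0.55899604,  0.01046536],
       [ 0.28719105,  0.44187336, -0.84986424],
       [-0.47969511, -0.70162052, -0.52689776]]), 't': array([ 519.67090452, -101.16430871, 1514.45253856])}
top {'fx': 534.3945570982295, 'fy': 534.3945570982295, 'cx': 276.14944320428094, 'cy': 210.77222543316685, 'k1': -0.19538147701250982, 'R': array([[-0.01113393, -0.99988186, -0.01059692],
       [-0.99896982,  0.01158877, -0.04387488],
       [ 0.0439925 ,  0.01009751, -0.99898083]]), 't': array([   3.23799781,  609.91832883, 1290.76128427])}
wrist {'fx': 306.5588990794797, 'fy': 306.5588990794797, 'cx': 279.12791530431707, 'cy': 207.5101409824147, 'k1': -0.018977717525647145, 'R': array([[ 0.27395876,  0.96174052, -0.00132793],
       [ 0.92415712, -0.26287013,  0.27718751],
       [ 0.26623338, -0.07716516, -0.96081493]]), 't': array([-574.88107793,  -30.46080519,  391.27449629])}
```

View pics/scene0.png

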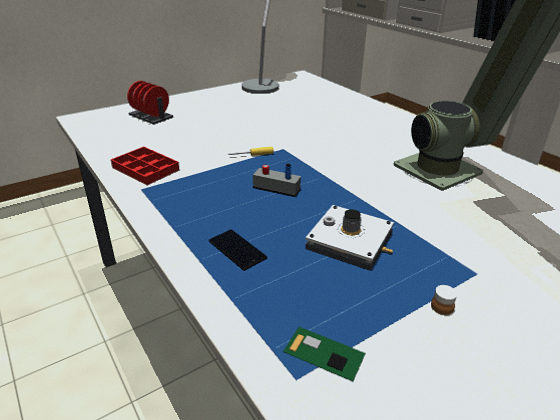

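View pics/top0.png

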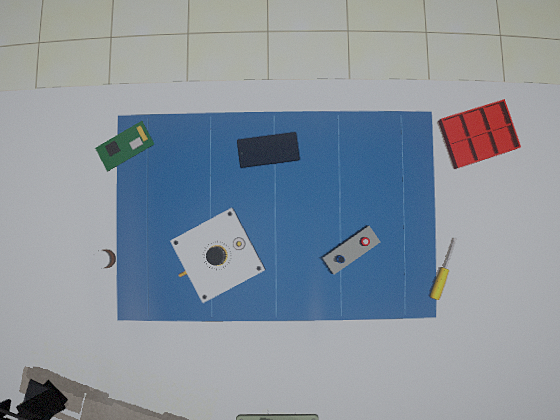

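View pics/wrist0.png

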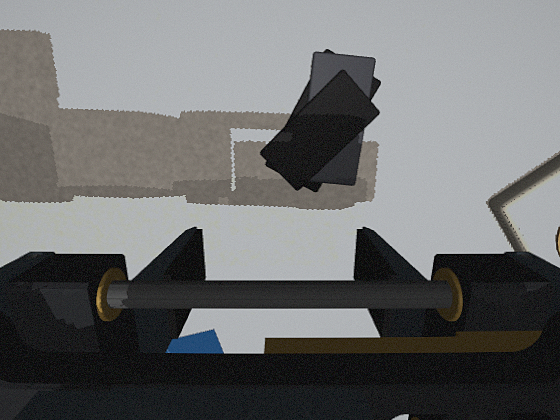

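The top view shows the red knob at about (365,241), driver (339,259), bush (238,244) and chuck (216,256). The scene view has the knob at (265,170) and the bush at (329,220). Next I measure these.

```bash
cat > h.py <<'E'
import numpy as np, cv2
from workcell import state, imaging, job, env
def ray(n,u,v,info=None):
    c=info or imaging.camera_info(n)
    K=np.array([[c['fx'],0,c['cx']],[0,c['fy'],c['cy']],[0,0,1]])
    p=cv2.undistortPoints(np.array([[[u,v]]],float),K,np.array([c['k1'],0,0,0,0.]))[0,0]
    R=np.array(c['R']);t=np.array(c['t'])
    return -R.T@t, R.T@np.array([p[0],p[1],1.])
def onz(n,u,v,z,info=None):
    o,d=ray(n,u,v,info); return o+d*(z-o[2])/d[2]
def proj(n,X,info=None):
    c=info or imaging.camera_info(n)
    K=np.array([[c['fx'],0,c['cx']],[0,c['fy'],c['cy']],[0,0,1]])
    return cv2.projectPoints(np.array([X],float),cv2.Rodrigues(np.array(c['R']))[0],np.array(c['t'],float),K,np.array([c['k1'],0,0,0,0.]))[0][0,0]
def tri(u1,u2):
    o1,d1=ray("top",*u1);o2,d2=ray("scene",*u2)
    A=np.stack([d1,-d2],1);s=np.linalg.lstsq(A,o2-o1,rcond=None)[0]
    a=o1+d1*s[0];b=o2+d2*s[1];return (a+b)/2,np.linalg.norm(a-b)
def blobs(m,lo=15,hi=1e6):
    n,l,s,c=cv2.connectedComponentsWithStats(m.astype(np.uint8))
    return [(c[i].round(1).tolist(),s[i].tolist()) for i in range(1,n) if lo<=s[i,4]<=hi]
E
python3 - <<'E'
from h import *
for n in ["top","scene"]:
    im=cv2.imread(f"pics/{n}0.png"); h=cv2.cvtColor(im,cv2.COLOR_BGR2HSV)
    H,S,V=cv2.split(h)
    red=((H<8)|(H>172))&(S>130)&(V>70)
    print(n,"red",blobs(red))
    print("dark",blobs((V<75)&(S<140),20,3000))
    print("white",blobs((V>150)&(S<60),500,20000))
    print("blue dk",blobs((H>100)&(H<125)&(S>80)&(V<90),10,500))
im=cv2.imread("pics/top0.png")
cv2.imwrite("pics/topz.png",cv2.resize(im[190:320,150:400],None,fx=3.2,fy=3.2,interpolation=2))
im=cv2.imread("pics/scene0.png")
cv2.imwrite("pics/scz.png",cv2.resize(im[145:275,230:410],None,fx=4.4,fy=4.4,interpolation=2))
E
```

```text
top red [([479.1, 133.7], [441, 99, 80, 69, 2926]), ([364.7, 240.9], [361, 237, 9, 9, 33])]
dark [([504.9, 112.1], [500, 102, 11, 21, 90]), ([484.7, 118.4], [479, 108, 11, 22, 63]), ([464.0, 124.7], [459, 115, 10, 21, 48]), ([447.4, 143.9], [438, 119, 20, 50, 157]), ([513.0, 135.5], [508, 124, 11, 23, 80]), ([267.8, 149.5], [237, 132, 63, 36, 1686]), ([493.0, 142.5], [489, 132, 9, 21, 57]), ([472.6, 149.5], [469, 139, 9, 21, 51]), ([112.1, 148.0], [105, 141, 16, 15, 137]), ([344.5, 241.0], [338, 236, 13, 10, 20]), ([214.5, 255.7], [206, 247, 18, 18, 242]), ([340.9, 259.1], [339, 256, 5, 7, 24]), ([35.7, 402.2], [0, 379, 68, 41, 1174]), ([273.4, 414.4], [237, 414, 80, 3, 120])]
white [([19.4, 21.2], [0, 0, 42, 46, 1764]), ([75.2, 19.2], [40, 0, 72, 42, 2722]), ([149.3, 17.0], [112, 0, 76, 37, 2605]), ([227.1, 15.4], [189, 0, 78, 33, 2482]), ([306.5, 14.9], [268, 0, 80, 31, 2410]), ([385.9, 15.0], [347, 0, 78, 32, 2363]), ([461.7, 16.2], [425, 0, 75, 35, 2386]), ([529.7, 17.7], [497, 0, 63, 39, 2225]), ([216.6, 255.2], [170, 208, 95, 95, 4448])]
blue dk [([344.0, 240.8], [321, 225, 46,
[... 753 characters left out ...]
, 43, 744]), ([237.6, 249.3], [209, 230, 58, 40, 880]), ([336.9, 361.3], [327, 353, 21, 18, 226]), ([247.0, 408.5], [240, 398, 15, 22, 22])]
white [([523.0, 178.1], [463, 145, 97, 90, 2975]), ([119.6, 232.9], [100, 192, 45, 71, 1258]), ([351.3, 232.6], [306, 205, 88, 54, 2170])]
blue dk [([267.0, 154.5], [261, 154, 13, 2, 13]), ([287.6, 172.5], [285, 164, 6, 15, 59]), ([265.5, 190.1], [261, 189, 10, 3, 10]), ([296.6, 193.1], [291, 188, 10, 9, 16]), ([285.1, 194.3], [281, 193, 9, 3, 10]), ([388.5, 238.1], [384, 229, 9, 18, 24]), ([235.6, 247.4], [212, 230, 47, 37, 362]), ([256.5, 249.7], [250, 244, 17, 14, 25]), ([378.9, 258.7], [369, 251, 23, 20, 53]), ([259.4, 256.3], [258, 255, 4, 4, 10])]
```

View pics/topz.png

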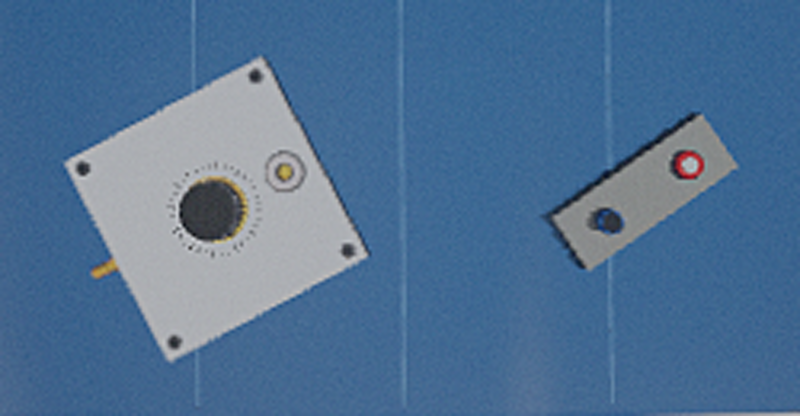

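View pics/scz.png

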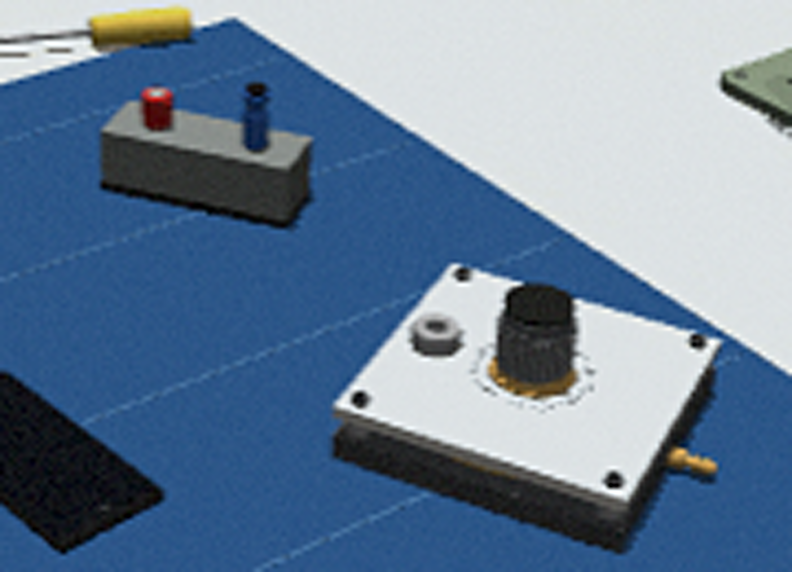

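Run:
```python
from h import *
f=lambda u,v:((u+.5)/3.2-.5+150,(v+.5)/3.2-.5+190)
g=lambda u,v:((u+.5)/4.4-.5+230,(v+.5)/4.4-.5+145)
P={}
for k,u,z in [("knobtop",(689,165),70),("drv",(611,221),86),("bush",(285,172),48),("chuck",(211,210),84),("s1",(255,76),40),("s2",(83,168),40),("s3",(348,250),40),("s4",(174,342),40),
 ("st1",(699,114),46),("st2",(739,166),46),("st3",(585,270),46),("st4",(553,214),46)]:
    P[k]=onz("top",*f(*u),z); print(k,P[k].round(1))
c=(P["s1"]+P["s2"]+P["s3"]+P["s4"])/4; print("holder c",c, "side",[np.linalg.norm(P[a]-P[b]) for a,b in [("s1","s2"),("s1","s3"),("s2","s4"),("s3","s4")]])
b=P["bush"]-c; print(np.linalg.norm(b[:2]),np.degrees(np.arctan2(b[1],b[0])))
e=P["s1"]+P["s3"]-P["s2"]-P["s4"]; print("x axis dir",np.degrees(np.arctan2(e[1],e[0])))
for k,u,z in [("knobtop",(158,93),70),("drv",(257,90),86),("bush",(438,324),48),("chuck",(540,302),84),("s?",(462,273),40),("s",(360,399),40),("s",(697,341),40),("s",(614,480),40)]:
    print("scene",k,onz("scene",*g(*u),z).round(1))
```

```text
knobtop [ 533.7 -211.2   70. ]
drv [ 494.5 -151.6   86. ]
bush [531.8  85.7  48. ]
chuck [505.5 136.7  84. ]
s1 [603.7 108.2  40. ]
s2 [535.9 239.   40. ]
s3 [473.1  39.9  40. ]
s4 [404.9 171.3  40. ]
st1 [ 571.3 -223.1   46. ]
st2 [ 532.1 -252.6   46. ]
st3 [ 456.5 -136.2   46. ]
st4 [ 498.4 -112.8   46. ]
holder c [504.40818976 139.60168941  40.        ] side [np.float64(147.28228738323523), np.float64(147.4512250788735), np.float64(147.4808141534039), np.float64(148.02136107496693)]
60.4668556806248 -63.014764511620434
x axis dir -62.58064321141057
scene knobtop [ 534.  -211.3   70. ]
scene drv [ 492.9 -153.5   86. ]
scene bush [530.3  85.5  48. ]
scene chuck [504.3 139.6  84. ]
scene s? [474.6  41.3  40. ]
scene s [606.3 110.7  40. ]
scene s [407.  172.8  40. ]
scene s [537.8 241.4  40. ]
```

```bash
cat >> h.py <<'E'
def go(x,y,z,yaw):
    s=state();p=np.array(s['ee_pos']);r=s['ee_rot']
    from scipy.spatial.transform import Rotation as Ro
    A=Ro.from_euler('xyz',r,degrees=True); B=Ro.from_euler('xyz',[-90,0,yaw],degrees=True)
    d=A.inv().apply(np.array([x,y,z])-p)/10
    w=(A.inv()*B).as_rotvec(degrees=True)
    print("t",round(s['time_s'],2),"pos",p.round(1),"rot",np.round(r,1),"F",np.round(s['force'],1),"w",round(s['gripper_width'],1),"-> delta cm",d.round(2),"twist",w.round(1))
E
python3 -c "
from h import *
go(533.8,-211.2,150,-56.6)"
```

```text
t 0.15 pos [156.5 552.9 213.4] rot [-90.1   0.  -15.8] F [ 0.7 -0.1  0. ] w 91.5 -> delta cm [ 57.11   6.41 -63.24] twist [ 0.1 40.8  0. ]
```

```bash
python3 -m pendant '[{"delta_pos":[3.3,0.3,-3.6],"twist":[0,8,0],"grip":50},{"delta_pos":[6.6,0.6,-7.2],"twist":[0,16,0],"grip":50},{"delta_pos":[9.9,0.9,-10.8],"twist":[0,24,0],"grip":50},{"delta_pos":[13.2,1.2,-14.4],"twist":[0,32,0],"grip":50},{"delta_pos":[16.5,1.5,-18],"twist":[0,40.8,0],"grip":50}]' 30; python3 -c "
from h import *
go(533.8,-211.2,150,-56.6)"
```

```text
time_s: 0.65
ee_pos: [266.7, 333.3, 198.7]
ee_rot: [-90.0, -0.0, -56.7]
force: [0.8, -0.2, -0.3]
gripper_width: 53.9
t 0.65 pos [266.7 333.3 198.7] rot [-90.   -0.  -56.7] F [ 0.8 -0.2 -0.3] w 53.9 -> delta cm [60.18  4.88 -7.58] twist [-0.  -0.1  0. ]
```

```bash
for i in 1; do python3 -m pendant '[{"delta_pos":[4.8,0.4,-0.6],"twist":[0,0,0],"grip":50},{"delta_pos":[9.6,0.8,-1.2],"twist":[0,0,0],"grip":50},{"delta_pos":[14.4,1.2,-1.8],"twist":[0,0,0],"grip":50},{"delta_pos":[19.2,1.6,-2.4],"twist":[0,0,0],"grip":50},{"delta_pos":[24,2,-3],"twist":[0,0,0],"grip":50}]'; python3 -m pendant '[{"delta_pos":[4.8,0.4,-0.6],"twist":[0,0,0],"grip":50},{"delta_pos":[9.6,0.8,-1.2],"twist":[0,0,0],"grip":50},{"delta_pos":[14.4,1.2,-1.8],"twist":[0,0,0],"grip":50},{"delta_pos":[19.2,1.6,-2.4],"twist":[0,0,0],"grip":50},{"delta_pos":[24,2,-3],"twist":[0,0,0],"grip":50}]';done; python3 -c "
from h import *
go(533.8,-211.2,150,-56.6)"
```

```text
time_s: 1.15
ee_pos: [374.5, 116.8, 178.9]
ee_rot: [-90.0, -0.0, -56.4]
force: [1.5, -0.3, 0.0]
gripper_width: 45.9
time_s: 1.65
ee_pos: [482.4, -99.9, 158.7]
ee_rot: [-90.0, 0.0, -56.4]
force: [0.7, 0.7, 0.1]
gripper_width: 45.5
t 1.65 pos [482.4 -99.9 158.7] rot [-90.    0.  -56.4] F [0.7 0.7 0.1] w 45.5 -> delta cm [12.12  0.86 -1.87] twist [-0.   0.2 -0. ]
```

```bash
python3 -m pendant '[{"delta_pos":[4,0.3,-0.6],"twist":[0,0,0],"grip":50},{"delta_pos":[8,0.6,-1.2],"twist":[0,0,0],"grip":50},{"delta_pos":[12.1,0.9,-1.9],"twist":[0,0,0],"grip":50},{"delta_pos":[12.1,0.9,-1.9],"twist":[0,0,0],"grip":50},{"delta_pos":[12.1,0.9,-1.9],"twist":[0,0,0],"grip":50}]'; python3 -c "
from h import *
go(533.8,-211.2,150,-56.6)
c=imaging.camera_info('wrist');p,d=imaging.grab_frame('wrist')
print(c['R'],c['t'],-np.array(c['R']).T@c['t'],proj('wrist',(533.8,-211.2,70),c))
cv2.imwrite('pics/w1.png',p[:,:,::-1])
"
```

```text
time_s: 2.15
ee_pos: [532.7, -209.4, 149.1]
ee_rot: [-90.0, 0.1, -56.5]
force: [0.1, 0.6, -0.4]
gripper_width: 45.8
t 2.15 pos [ 532.7 -209.4  149.1] rot [-90.    0.1 -56.5] F [ 0.1  0.6 -0.4] w 45.8 -> delta cm [ 0.21 -0.09 -0.01] twist [ 0.   0.1 -0.1]
[[ 8.34730067e-01  5.50659345e-01  3.14019379e-05]
 [ 5.29434075e-01 -8.02570915e-01  2.74917237e-01]
 [ 1.51410948e-01 -2.29465058e-01 -9.61467894e-01]] [-329.86934328 -462.64179767  200.18961936] [ 489.97929131 -143.72069151  319.67445505] [278.44097904 217.703058  ]
```

View pics/w1.png

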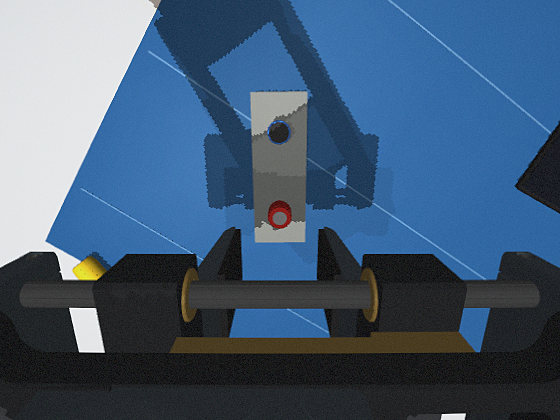

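```bash
python3 -c "
from h import *
im=cv2.imread('pics/w1.png');h=cv2.cvtColor(im,cv2.COLOR_BGR2HSV);H,S,V=cv2.split(h)
print(blobs(((H<8)|(H>172))&(S>60)&(V>60),10))
cv2.imwrite('pics/w1z.png',cv2.resize(im[90:250,230:330],None,fx=3.7,fy=3.7,interpolation=cv2.INTER_NEAREST))
c=imaging.camera_info('wrist')
print(onz('wrist',279.5,216.5,70,c))
for z in(70,46): print(proj('wrist',(533.8,-211.2,z),c))
"
```

```text
[([279.3, 212.9], [268, 200, 24, 29, 408])]
[ 533.77683717 -209.02645564   70.        ]
[278.12247887 218.53119877]
[278.20027665 210.56073503]
```

View pics/w1z.png

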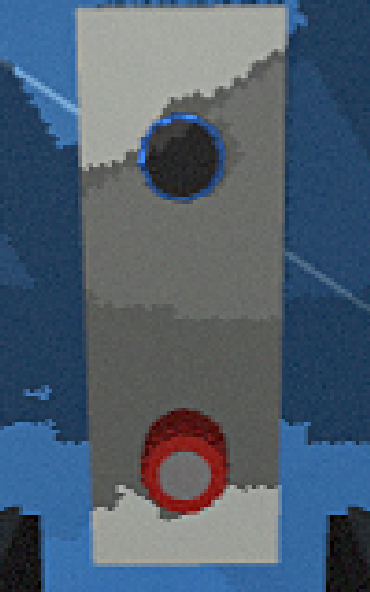

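```bash
python3 -m pendant '[{"delta_pos":[0.1,3,0],"twist":[0,0,0],"grip":50},{"delta_pos":[0.15,6,0],"twist":[0,0,0],"grip":50},{"delta_pos":[0.15,8.5,0],"twist":[0,0,0],"grip":50},{"delta_pos":[0.15,9.8,0],"twist":[0,0,0],"grip":50},{"delta_pos":[0.15,9.9,0],"twist":[0,0,0],"grip":50}]' 25;  python3 -m pendant '[{"delta_pos":[0,0,0],"twist":[0,0,0],"grip":15},{"delta_pos":[0,0,0],"twist":[0,0,0],"grip":10},{"delta_pos":[0,0,0],"twist":[0,0,0],"grip":10},{"delta_pos":[0,0,0],"twist":[0,0,0],"grip":10},{"delta_pos":[0,0,0],"twist":[0,0,0],"grip":10}]' 25; python3 -c "
from h import *
go(531.9,86.3,160,-62.7)
"
```

```text
time_s: 2.7
ee_pos: [532.7, -208.9, 49.7]
ee_rot: [-90.1, 0.2, -56.3]
force: [-0.4, 0.4, 0.1]
gripper_width: 45.5
time_s: 3.2
ee_pos: [534.6, -210.6, 52.0]
ee_rot: [-89.9, -0.1, -56.4]
force: [-0.3, -1.2, 4.8]
gripper_width: 19.2
t 3.2 pos [ 534.6 -210.6   52. ] rot [-89.9  -0.1 -56.4] F [-0.3 -1.2  4.8] w 19.2 -> delta cm [-24.86 -10.82  16.22] twist [-0.1  6.3  0.1]
```

```bash
python3 -m pendant '[{"delta_pos":[0,0,0],"twist":[0,0,0],"grip":10},{"delta_pos":[0,0,0],"twist":[0,0,0],"grip":10},{"delta_pos":[0,-1,0],"twist":[0,0,0],"grip":10},{"delta_pos":[0,-2,0],"twist":[0,0,0],"grip":10},{"delta_pos":[0,-3,0],"twist":[0,0,0],"grip":10}]'; python3 -c "
from h import *
for i in range(3):
  p,d=imaging.grab_frame('wrist');go(531.9,86.3,160,-62.7)
cv2.imwrite('pics/w2.png',p[:,:,::-1])
"
```

```text
time_s: 3.7
ee_pos: [534.0, -210.4, 81.7]
ee_rot: [-90.0, 0.0, -56.4]
force: [-0.3, -0.4, -0.4]
gripper_width: 19.2
t 3.75 pos [ 535.  -210.8   83.5] rot [-89.9  -0.2 -56.4] F [-0.9 -0.2  0.9] w 19.3 -> delta cm [-24.9   -7.68  16.2 ] twist [-0.1  6.3  0.1]
t 3.8 pos [ 534.9 -210.8   82.8] rot [-89.9  -0.1 -56.4] F [-0.5  1.1 -0.6] w 19.1 -> delta cm [-24.89  -7.76  16.21] twist [-0.1  6.3  0.1]
t 3.85 pos [ 534.4 -210.6   81.9] rot [-89.9  -0.1 -56.4] F [ 0.1 -0.1 -0.8] w 19.1 -> delta cm [-24.85  -7.83  16.23] twist [-0.1  6.3  0.1]
```

View pics/w2.png

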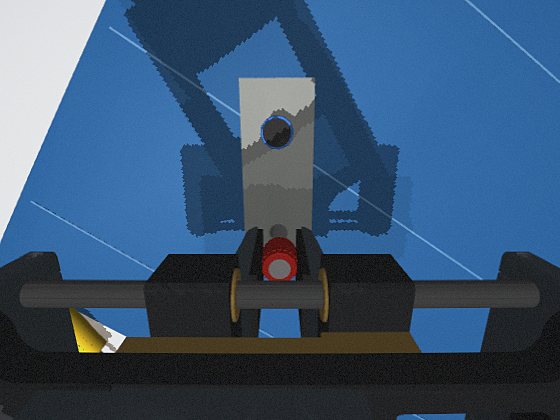

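```bash
python3 -m pendant '[{"delta_pos":[0,-4,0],"twist":[0,0,0],"grip":10},{"delta_pos":[0,-8,0],"twist":[0,0,0],"grip":10},{"delta_pos":[-4,-8.1,2.6],"twist":[0,2,0],"grip":10},{"delta_pos":[-8,-8.1,5.2],"twist":[0,4,0],"grip":10},{"delta_pos":[-12,-8.1,7.8],"twist":[0,6.3,0],"grip":10}]'; python3 -c "
from h import *
go(531.9,86.3,160,-62.7)
"
```

```text
time_s: 4.35
ee_pos: [532.1, -66.0, 161.9]
ee_rot: [-90.0, 0.0, -62.9]
force: [0.1, -0.2, -0.8]
gripper_width: 19.1
t 4.35 pos [532.1 -66.  161.9] rot [-90.    0.  -62.9] F [ 0.1 -0.2 -0.8] w 19.1 -> delta cm [-13.57   0.2    6.92] twist [-0.  -0.2 -0. ]
```

```bash
python3 -m pendant '[{"delta_pos":[-4,0.5,2.05],"twist":[0,0,0],"grip":10},{"delta_pos":[-8,1,4.1],"twist":[0,0,0],"grip":10},{"delta_pos":[-12,2,6.15],"twist":[0,0,0],"grip":10},{"delta_pos":[-13.57,3,6.92],"twist":[0,0,0],"grip":10},{"delta_pos":[-13.57,3,6.92],"twist":[0,0,0],"grip":10}]'; python3 -c "
from h import *
for i in range(2):
  c=imaging.camera_info('wrist');p,d=imaging.grab_frame('wrist');go(531.9,86.3,110,-62.7)
cv2.imwrite('pics/w3.png',p[:,:,::-1]);np.savez('pics/w3.npz',d=d)
import pickle;pickle.dump(c,open('pics/w3.pkl','wb'))
p,d=imaging.grab_frame('scene');cv2.imwrite('pics/s3.png',cv2.resize(p[145:275,230:410,::-1],None,fx=4.4,fy=4.4,interpolation=2))
"
```

```text
time_s: 4.85
ee_pos: [530.3, 87.3, 130.3]
ee_rot: [-90.2, 0.1, -62.5]
force: [-0.4, -0.2, -0.1]
gripper_width: 18.9
t 4.9 pos [530.9  85.8 131. ] rot [-90.1   0.  -62.5] F [ 0.6 -0.3 -0.5] w 19.0 -> delta cm [0.   2.1  0.11] twist [ 0.1  0.2 -0. ]
t 4.95 pos [531.5  85.  131.6] rot [-90.1  -0.  -62.6] F [-0.5 -0.5 -0.9] w 19.4 -> delta cm [-0.1   2.16  0.1 ] twist [0.1 0.1 0. ]
```

View pics/w3.png

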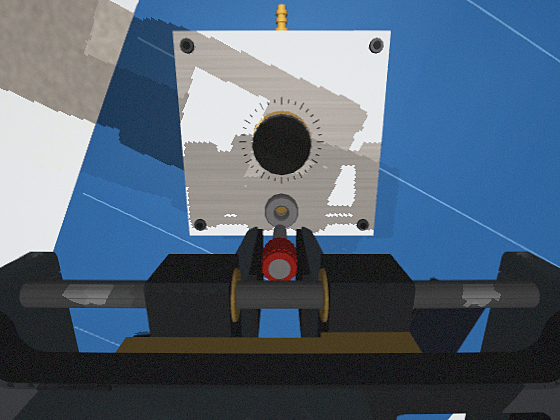

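View pics/s3.png

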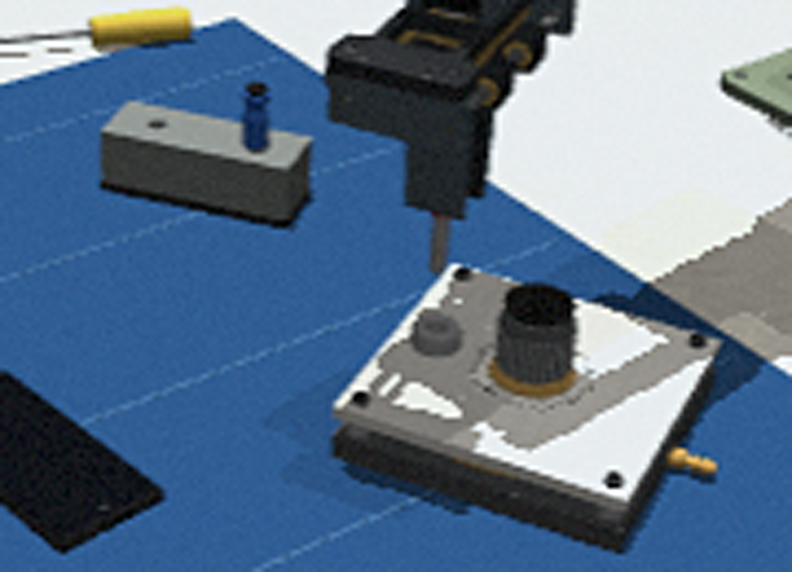

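```bash
python3 -c "
from h import *
import pickle
c=pickle.load(open('pics/w3.pkl','rb'))
im=cv2.imread('pics/w3.png')
cv2.imwrite('pics/w3z.png',cv2.resize(im[130:290,220:340],None,fx=3.7,fy=3.7,interpolation=2))
for X in [(531.9,86.3,48),(531.5,85,85),(531.5,85,154),(505,140.5,84)]: print(proj('wrist',X,c))
g=lambda u,v:((u+.5)/4.4-.5+230,(v+.5)/4.4-.5+145)
for z in (82,85,88): print(onz('scene',*g(437,271),z))
"
```

```text
[279.94173191 213.9492314 ]
[278.72452277 229.79901776]
[278.37130411 274.45828955]
[281.50856896 146.50241725]
[530.13909344  80.70746725  82.        ]
[533.29138327  84.2431714   85.        ]
[536.4436731   87.77887555  88.        ]
```

View pics/w3z.png

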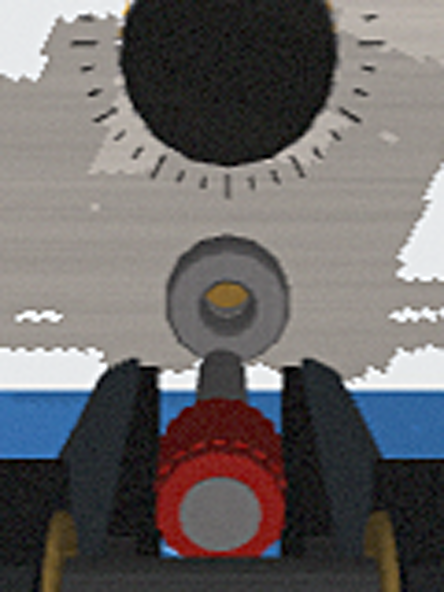

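```bash
python3 -c "
from h import *
import pickle
c=pickle.load(open('pics/w3.pkl','rb'))
g=lambda u,v:((u+.5)/3.7-.5+220,(v+.5)/3.7-.5+130)
r=np.radians(-62.6);tx=np.array([np.cos(r),np.sin(r)]);tz=np.array([-np.sin(r),np.cos(r)])
T=np.array([531.3,85.6])
for n,u,z in [('bush outer L',(166,300),48),('bush outer R',(290,300),48),('bush outer T',(228,235),48),('bore L',(203,300),48),('bore R',(254,300),48),('bore T',(228,282),48),('shank L',(198,380),95),('shank R',(246,380),95),('tip',(222,350),86),('knobtop',(220,513),154),('cupL',(120,50),84),('cupR',(338,50),84),('cup',(228,165),84)]:
  X=onz('wrist',*g(*u),z,c); d=X[:2]-T; print(n,X.round(1),'tool x %.1f z %.1f'%(d@tx,d@tz))
"
```

```text
bush outer L [518.7  82.8  48. ] tool x -3.3 z -12.5
bush outer R [544.4  96.1  48. ] tool x -3.3 z 16.4
bush outer T [524.4 103.2  48. ] tool x -18.8 z 2.0
bore L [526.4  86.7  48. ] tool x -3.3 z -3.8
bore R [536.9  92.2  48. ] tool x -3.3 z 8.1
bore T [529.6  93.3  48. ] tool x -7.6 z 2.0
shank L [527.2  84.7  95. ] tool x -1.1 z -4.1
shank R [535.4  89.   95. ] tool x -1.1 z 5.2
tip [529.9  89.5  86. ] tool x -4.1 z 0.6
knobtop [530.2  88.4 154. ] tool x -3.0 z 0.3
cupL [485.7 133.1  84. ] tool x -63.2 z -18.6
cupR [522.2 152.   84. ] tool x -63.1 z 22.5
cup [513.9 123.1  84. ] tool x -41.3 z 1.8
```

```bash
python3 -c "
from h import *
import pickle
c=pickle.load(open('pics/w3.pkl','rb'));d=np.load('pics/w3.npz')['d']
r=np.radians(-62.6);tx=np.array([np.cos(r),np.sin(r)]);tz=np.array([-np.sin(r),np.cos(r)])
T=np.array([531.3,85.6])
R=np.array(c['R'])
def pt(u,v):
  o,ra=ray('wrist',u,v,c); return o+ra*d[v,u]   # ray has unit z in camera
for n,u,vs in [('axis col',280,range(222,284,2)),('bush col',282,range(190,228,2))]:
  print(n)
  for v in vs:
    X=pt(u,v);e=X[:2]-T;print(v,'x %.1f z %.1f h %.1f'%(e@tx,e@tz,X[2]),end=' | ')
print()
X=np.array([pt(u,v) for u in range(274,286) for v in range(264,273)]);print('knob top h',np.median(X[:,2]))
"
```

```text
axis col
222 x 7.1 z 0.9 h 47.7 | 224 x -3.8 z 0.9 h 84.4 | 226 x -4.4 z 0.9 h 90.6 | 228 x -4.4 z 0.8 h 94.8 | 230 x -3.8 z 0.8 h 97.5 | 232 x -4.8 z 0.8 h 104.0 | 234 x -4.6 z 0.8 h 107.4 | 236 x -4.5 z 0.8 h 110.9 | 238 x -10.3 z 0.8 h 129.0 | 240 x -10.2 z 0.8 h 131.8 | 242 x -10.6 z 0.8 h 135.9 | 244 x -10.6 z 0.8 h 138.9 | 246 x -10.5 z 0.8 h 141.6 | 248 x -10.2 z 0.8 h 143.8 | 250 x -9.8 z 0.8 h 145.5 | 252 x -9.3 z 0.8 h 147.1 | 254 x -8.3 z 0.8 h 147.5 | 256 x -7.8 z 0.8 h 149.0 | 258 x -6.8 z 0.8 h 149.3 | 260 x -5.8 z 0.8 h 149.7 | 262 x -4.5 z 0.8 h 149.4 | 264 x -3.1 z 0.8 h 149.1 | 266 x -2.2 z 0.8 h 149.7 | 268 x -0.2 z 0.8 h 148.2 | 270 x 0.6 z 0.8 h 149.1 | 272 x 1.5 z 0.8 h 149.6 | 274 x 3.6 z 0.8 h 148.0 | 276 x 4.6 z 0.8 h 148.4 | 278 x 5.4 z 0.8 h 149.2 | 280 x -33.2 z 0.7 h 220.0 | 282 x -34.0 z 0.7 h 222.6 | bush col
190 x -18.8 z 2.7 h 35.9 | 192 x -17.1 z 2.7 h 36.5 | 194 x -16.0 z 2.7 h 39.4 | 196 x -15.6 z 2.6 h 45.0 | 198 x -14.4 z 2.6 h 47.2 | 200 x -12.7 z 2.6 h 47.6 | 202 x -10.9 z 2.6 h 47.3 | 204 x -9.3 z 2.6 h 48.1 | 206 x -1.4 z 2.8 h 26.2 | 208 x 0.1 z 2.8 h 28.0 | 210 x 2.6 z 2.8 h 26.2 | 212 x 3.8 z 2.8 h 28.4 | 214 x 4.3 z 2.8 h 33.3 | 216 x 4.1 z 2.7 h 39.9 | 218 x 4.3 z 2.7 h 45.1 | 220 x 5.7 z 2.7 h 46.3 | 222 x 6.9 z 2.6 h 48.3 | 224 x 9.1 z 2.7 h 47.2 | 226 x -3.8 z 2.3 h 88.9 | 
knob top h 149.03200121485872
```

```bash
python3 -m pendant '[{"delta_pos":[-0.16,0.5,0.15],"twist":[0,0,0],"grip":10},{"delta_pos":[-0.16,1.5,0.15],"twist":[0,0,0],"grip":10},{"delta_pos":[-0.16,2.5,0.15],"twist":[0,0,0],"grip":10},{"delta_pos":[-0.16,2.9,0.15],"twist":[0,0,0],"grip":10},{"delta_pos":[-0.16,2.9,0.15],"twist":[0,0,0],"grip":10}]'; python3 -c "
from h import *
c=imaging.camera_info('wrist');p,d=imaging.grab_frame('wrist');go(531.9,86.3,110,-62.7)
im=p[:,:,::-1].copy();cv2.imwrite('pics/w4z.png',cv2.resize(im[130:290,220:340],None,fx=3.7,fy=3.7,interpolation=2))
r=np.radians(-62.6);tx=np.array([np.cos(r),np.sin(r)]);tz=np.array([-np.sin(r),np.cos(r)])
T=np.array(state()['ee_pos'])[:2]
def pt(u,v):
  o,ra=ray('wrist',u,v,c); return o+ra*d[v,u]
for n,u,vs in [('axis col',280,range(174,240,2))]:
  for v in vs:
    X=pt(u,v);e=X[:2]-T;print(v,'x %.1f z %.1f h %.1f'%(e@tx,e@tz,X[2]),end=' | ')
"
```

```text
time_s: 5.5
ee_pos: [531.7, 86.8, 101.8]
ee_rot: [-90.1, 0.0, -62.7]
force: [-0.2, -0.3, -1.1]
gripper_width: 19.4
t 5.55 pos [532.2  87.  102.4] rot [-90.1   0.  -62.7] F [ 0.5 -0.  -0.7] w 19.3 -> delta cm [ 0.05 -0.76 -0.05] twist [ 0.1 -0.  -0. ]
174 x -45.8 z 0.7 h 81.8 | 176 x -44.8 z 0.7 h 83.1 | 178 x -43.6 z 0.7 h 83.5 | 180 x -42.2 z 0.7 h 83.0 | 182 x -41.0 z 0.7 h 83.2 | 184 x -30.0 z 0.7 h 36.2 | 186 x -28.2 z 0.7 h 35.3 | 188 x -26.7 z 0.7 h 35.6 | 190 x -25.4 z 0.7 h 37.2 | 192 x -23.5 z 0.7 h 35.8 | 194 x -21.7 z 0.7 h 34.8 | 196 x -20.2 z 0.7 h 35.5 | 198 x -18.6 z 0.7 h 35.7 | 200 x -16.9 z 0.7 h 35.5 | 202 x -15.7 z 0.6 h 37.3 | 204 x -15.7 z 0.6 h 43.4 | 206 x -14.5 z 0.6 h 44.6 | 208 x -13.6 z 0.6 h 47.0 | 210 x -12.0 z 0.6 h 47.0 | 212 x -10.9 z 0.6 h 48.8 | 214 x -9.1 z 0.6 h 48.1 | 216 x -7.5 z 0.6 h 48.0 | 218 x 0.7 z 0.6 h 27.7 | 220 x 3.2 z 0.6 h 25.7 | 222 x 4.8 z 0.6 h 26.0 | 224 x -4.1 z 0.6 h 57.0 | 226 x -3.8 z 0.6 h 60.5 | 228 x -3.6 z 0.6 h 64.4 | 230 x -4.1 z 0.6 h 69.9 | 232 x -4.2 z 0.6 h 74.1 | 234 x -4.4 z 0.6 h 78.4 | 236 x -4.7 z 0.5 h 83.0 | 238 x -10.0 z 0.5 h 99.7 |
```

View pics/w4z.png

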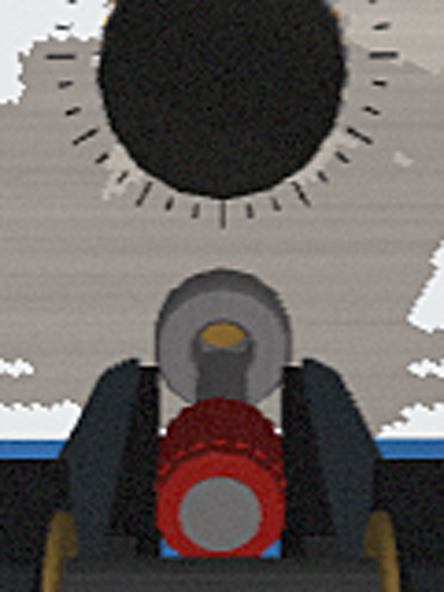

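```bash
python3 -m pendant '[{"delta_pos":[-0.18,0,0],"twist":[0,0,0],"grip":10},{"delta_pos":[-0.18,0.2,0],"twist":[0,0,0],"grip":10},{"delta_pos":[-0.18,0.5,0],"twist":[0,0,0],"grip":10},{"delta_pos":[-0.18,0.9,0],"twist":[0,0,0],"grip":10},{"delta_pos":[-0.18,0.9,0],"twist":[0,0,0],"grip":10}]'; python3 -c "
from h import *
c=imaging.camera_info('wrist');p,d=imaging.grab_frame('wrist');go(531.9,86.3,110,-62.7)
im=p[:,:,::-1].copy();cv2.imwrite('pics/w5z.png',cv2.resize(im[130:290,220:340],None,fx=3.7,fy=3.7,interpolation=2))
r=np.radians(-62.6);tx=np.array([np.cos(r),np.sin(r)]);tz=np.array([-np.sin(r),np.cos(r)])
T=np.array(state()['ee_pos'])[:2]
def pt(u,v):
  o,ra=ray('wrist',u,v,c); return o+ra*d[v,u]
for n,u,vs in [('axis col',280,range(202,240,2))]:
  for v in vs:
    X=pt(u,v);e=X[:2]-T;print(v,'x %.1f z %.1f h %.1f'%(e@tx,e@tz,X[2]),end=' | ')
"
```

```text
time_s: 6.05
ee_pos: [531.1, 88.8, 93.3]
ee_rot: [-90.1, 0.0, -62.7]
force: [-0.2, 0.5, -1.2]
gripper_width: 19.3
t 6.1 pos [531.3  88.7  93.6] rot [-90.    0.  -62.7] F [-0.3  0.  -1.3] w 18.9 -> delta cm [ 0.25 -1.64 -0.06] twist [ 0.  0. -0.]
202 x -17.6 z 1.0 h 35.9 | 204 x -15.8 z 1.0 h 35.2 | 206 x -14.4 z 1.0 h 35.7 | 208 x -13.1 z 1.0 h 37.1 | 210 x -13.4 z 1.0 h 43.2 | 212 x -12.6 z 1.0 h 45.9 | 214 x -11.3 z 1.0 h 46.5 | 216 x -10.1 z 1.0 h 47.7 | 218 x -8.9 z 1.0 h 48.9 | 220 x -6.6 z 1.0 h 46.6 | 222 x -5.4 z 1.0 h 47.8 | 224 x -4.0 z 1.0 h 48.3 | 226 x -3.8 z 0.9 h 52.1 | 228 x -3.7 z 0.9 h 56.2 | 230 x -4.4 z 0.9 h 62.2 | 232 x -4.2 z 0.9 h 65.5 | 234 x -4.1 z 0.9 h 69.2 | 236 x -3.7 z 0.9 h 72.0 | 238 x -10.7 z 0.9 h 92.9 |
```

View pics/w5z.png

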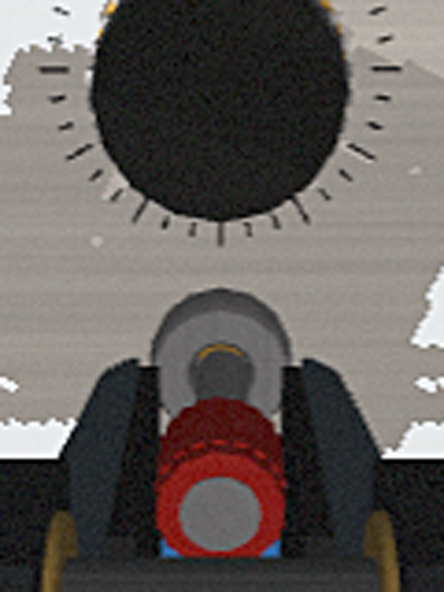

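```bash
python3 -m pendant '[{"delta_pos":[0.03,0.2,0],"twist":[0,0,0],"grip":10},{"delta_pos":[0.03,0.4,0],"twist":[0,0,0],"grip":10},{"delta_pos":[0.03,0.6,0],"twist":[0,0,0],"grip":10},{"delta_pos":[0.03,0.6,0],"twist":[0,0,0],"grip":10},{"delta_pos":[0.03,0.6,0],"twist":[0,0,0],"grip":10}]'; python3 -m pendant '[{"delta_pos":[0,0.2,0],"twist":[0,0,0],"grip":10},{"delta_pos":[0,0.4,0],"twist":[0,0,0],"grip":10},{"delta_pos":[0,0.6,0],"twist":[0,0,0],"grip":10},{"delta_pos":[0,0.6,0],"twist":[0,0,0],"grip":10},{"delta_pos":[0,0.6,0],"twist":[0,0,0],"grip":10}]'; python3 -c "
from h import *
c=imaging.camera_info('wrist');p,d=imaging.grab_frame('wrist');go(531.9,86.3,110,-62.7)
im=p[:,:,::-1].copy();cv2.imwrite('pics/w6z.png',cv2.resize(im[130:290,220:340],None,fx=3.7,fy=3.7,interpolation=2))
def pt(u,v):
  o,ra=ray('wrist',u,v,c); return o+ra*d[v,u]
X=np.array([pt(u,v) for u in range(274,286) for v in range(264,273)]);print('knob top h',np.median(X[:,2]))
"
```

```text
time_s: 6.6
ee_pos: [531.7, 88.5, 87.9]
ee_rot: [-90.0, 0.0, -62.7]
force: [0.4, -0.3, -1.0]
gripper_width: 18.9
time_s: 7.1
ee_pos: [531.7, 88.5, 81.8]
ee_rot: [-90.0, 0.0, -62.7]
force: [-0.2, -0.7, -0.4]
gripper_width: 19.4
t 7.15 pos [531.8  88.5  81.9] rot [-90.    0.  -62.7] F [-0.   1.3 -0.6] w 19.1 -> delta cm [ 0.2  -2.81 -0.09] twist [-0.  0. -0.]
knob top h 99.86622968050412
```

View pics/w6z.png

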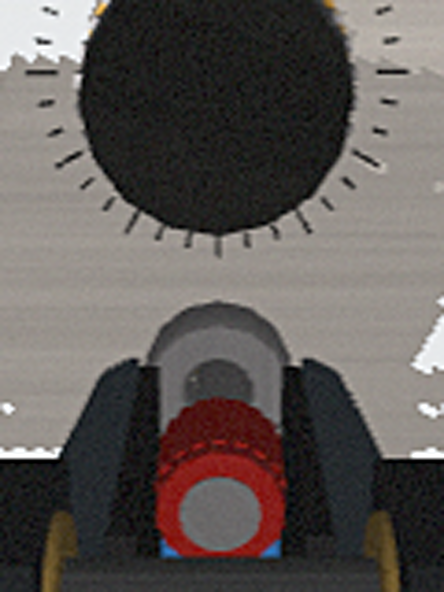

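```bash
python3 -m pendant '[{"delta_pos":[0,0.2,0],"twist":[0,0,0],"grip":10},{"delta_pos":[0,0.4,0],"twist":[0,0,0],"grip":10},{"delta_pos":[0,0.4,0],"twist":[0,0,0],"grip":45},{"delta_pos":[0,0.4,0],"twist":[0,0,0],"grip":45},{"delta_pos":[0,0.4,0],"twist":[0,0,0],"grip":45}]'; python3 -m pendant '[{"delta_pos":[0,0,0],"twist":[0,0,0],"grip":50},{"delta_pos":[0,-2,0],"twist":[0,0,0],"grip":50},{"delta_pos":[0,-4,0],"twist":[0,0,0],"grip":50},{"delta_pos":[0,-6,0],"twist":[0,0,0],"grip":50},{"delta_pos":[0,-6,0],"twist":[0,0,0],"grip":50}]'; python3 -c "
from h import *
c=imaging.camera_info('wrist');p,d=imaging.grab_frame('wrist');go(504.5,140.5,105,-62.7)
im=p[:,:,::-1].copy();cv2.imwrite('pics/w7.png',im)
import pickle;pickle.dump((c,d),open('pics/w7.pkl','wb'))
"
```

```text
time_s: 7.65
ee_pos: [531.9, 88.5, 78.0]
ee_rot: [-90.0, -0.0, -62.7]
force: [-0.0, 0.3, 0.2]
gripper_width: 39.6
time_s: 8.15
ee_pos: [533.6, 88.8, 140.6]
ee_rot: [-89.7, -0.1, -62.7]
force: [-0.4, -0.4, 0.2]
gripper_width: 45.6
t 8.2 pos [532.5  88.6 139. ] rot [-89.8  -0.1 -62.7] F [ 0.3  0.1 -0.8] w 45.5 -> delta cm [-5.9   3.39 -0.12] twist [-0.2  0.   0.1]
```

View pics/w7.png

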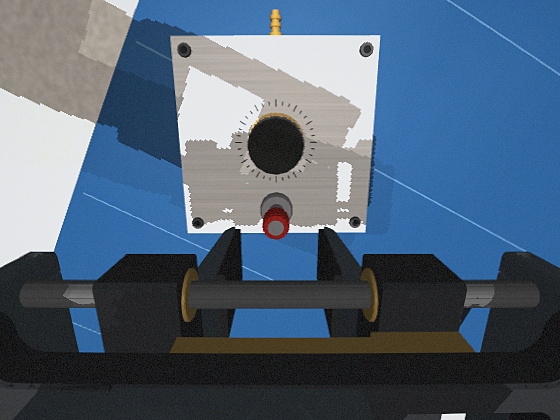

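```bash
python3 -c "
from h import *
import pickle
c,d=pickle.load(open('pics/w7.pkl','rb'));im=cv2.imread('pics/w7.png')
h=cv2.cvtColor(im,cv2.COLOR_BGR2HSV);H,S,V=cv2.split(h)
m=(V<60);m[:105]=0;m[180:]=0;m[:,:240]=0;m[:,310:]=0
print(blobs(m,200))
R=np.array(c['R'])
vs,us=np.nonzero(m)
P=np.array([ (lambda o,r:o+r*d[v,u])(*ray('wrist',float(u),float(v),c)) for u,v in zip(us,vs)])
q=P[(P[:,2]>80)&(P[:,2]<87)];print(len(q),q.mean(0), (q.max(0)+q.min(0))/2,np.ptp(q,axis=0))
vs,us=np.nonzero(((H<8)|(H>172))&(S>60)&(V>60))
P=np.array([ (lambda o,r:o+r*d[v,u])(*ray('wrist',float(u),float(v),c)) for u,v in zip(us,vs)])
vs,us=np.mgrid[205:240,262:292]
P=np.array([ (lambda o,r:o+r*d[v,u])(*ray('wrist',float(u),float(v),c)) for u,v in zip(us.ravel(),vs.ravel())])
q=P[P[:,2]>88];print('knob',len(q),q[:,2].max(),np.median(q[:,2]));q=q[q[:,2]>90.5];print((q.max(0)+q.min(0))/2)
go(504.4,141.8,105,-62.7)
"
```

```text
[([275.3, 145.2], [248, 117, 56, 57, 2465])]
2347 [504.59227239 141.2251427   82.12021595] [504.67662457 140.85380047  82.54515062] [39.98371708 40.28549095  5.06185467]
knob 558 310.8674708998583 92.57086036118108
[519.37082371 118.74978931 200.69834699]
t 8.2 pos [532.5  88.6 139. ] rot [-89.8  -0.1 -62.7] F [ 0.3  0.1 -0.8] w 45.5 -> delta cm [-6.02  3.39 -0.07] twist [-0.2  0.   0.1]
```

```bash
python3 -m pendant '[{"delta_pos":[-2,0,0],"twist":[0,0,0],"grip":72},{"delta_pos":[-4,0,-0.03],"twist":[0,0,0],"grip":72},{"delta_pos":[-6,0.7,-0.05],"twist":[0,0,0],"grip":72},{"delta_pos":[-6,3,-0.05],"twist":[0,0,0],"grip":72},{"delta_pos":[-6,3.4,-0.05],"twist":[0,0,0],"grip":72}]';  python3 -c "
from h import *
for i in range(3):
  c=imaging.camera_info('wrist');p,d=imaging.grab_frame('wrist');go(504.4,141.3,40,-62.7)
im=p[:,:,::-1].copy();cv2.imwrite('pics/w8.png',im)
p,d=imaging.grab_frame('scene');cv2.imwrite('pics/s8.png',cv2.resize(p[145:275,230:410,::-1],None,fx=4.4,fy=4.4,interpolation=2))
"
```

```text
time_s: 8.7
ee_pos: [501.0, 141.4, 100.9]
ee_rot: [-90.4, 0.1, -62.6]
force: [-0.8, -0.5, -0.5]
gripper_width: 65.6
t 8.75 pos [501.7 141.2 101.4] rot [-90.3   0.1 -62.7] F [-0.6  0.3  0.3] w 65.6 -> delta cm [0.12 6.13 0.28] twist [ 0.3  0.  -0.1]
t 8.8 pos [502.7 141.2 102.5] rot [-90.2   0.  -62.7] F [ 1.2 -0.5  0.7] w 65.7 -> delta cm [0.08 6.25 0.17] twist [ 0.2  0.  -0. ]
t 8.85 pos [503.6 141.3 103.4] rot [-90.1   0.  -62.7] F [0.6 0.2 0.1] w 65.4 -> delta cm [0.04 6.34 0.08] twist [ 0.1 -0.  -0. ]
```

View pics/w8.png

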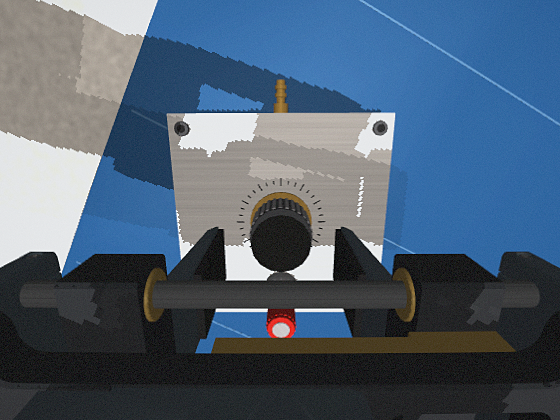

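View pics/s8.png

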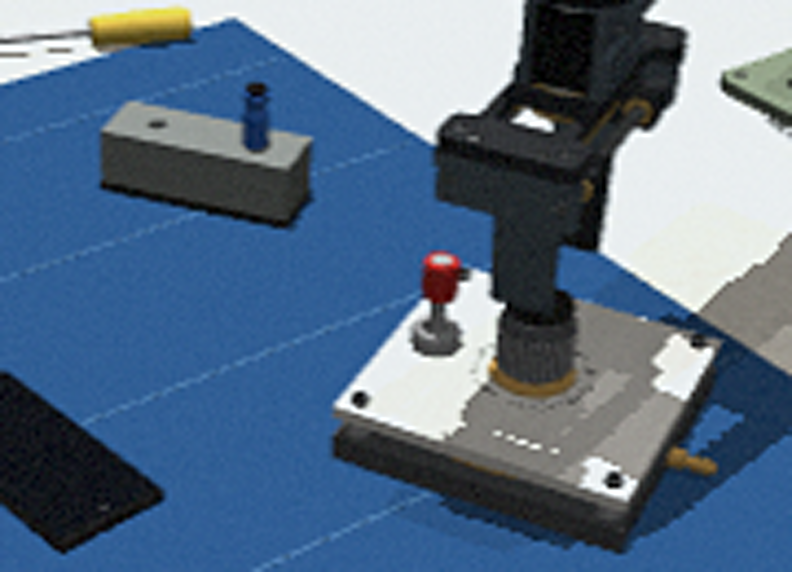

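```bash
python3 -m pendant '[{"delta_pos":[0,2,0],"twist":[0,0,0],"grip":72},{"delta_pos":[0,3.5,0],"twist":[0,0,0],"grip":72},{"delta_pos":[0,5,0],"twist":[0,0,0],"grip":72},{"delta_pos":[0,6,0],"twist":[0,0,0],"grip":72},{"delta_pos":[0,6.2,0],"twist":[0,0,0],"grip":72}]';  python3 -m pendant '[{"delta_pos":[0,0,0],"twist":[0,0,0],"grip":72},{"delta_pos":[0,0,0],"twist":[0,0,0],"grip":72},{"delta_pos":[0,0,0],"twist":[0,0,0],"grip":72},{"delta_pos":[0,0,0],"twist":[0,0,0],"grip":72},{"delta_pos":[0,0,0],"twist":[0,0,0],"grip":72}]'; python3 -c "
from h import *
c=imaging.camera_info('wrist');p,d=imaging.grab_frame('wrist');go(504.4,141.3,40,-62.7)
im=p[:,:,::-1].copy();cv2.imwrite('pics/w9.png',im)
"
```

```text
time_s: 9.4
ee_pos: [503.5, 141.3, 41.4]
ee_rot: [-90.1, 0.0, -62.7]
force: [0.1, -0.4, 0.8]
gripper_width: 65.9
time_s: 9.9
ee_pos: [503.9, 141.6, 42.3]
ee_rot: [-90.0, -0.0, -62.7]
force: [0.2, 0.5, -0.3]
gripper_width: 65.9
t 9.95 pos [503.8 141.6  42.2] rot [-90.   -0.  -62.7] F [-0.1  0.4 -0.9] w 65.8 -> delta cm [0.06 0.22 0.03] twist [-0.  0.  0.]
```

View pics/w9.png

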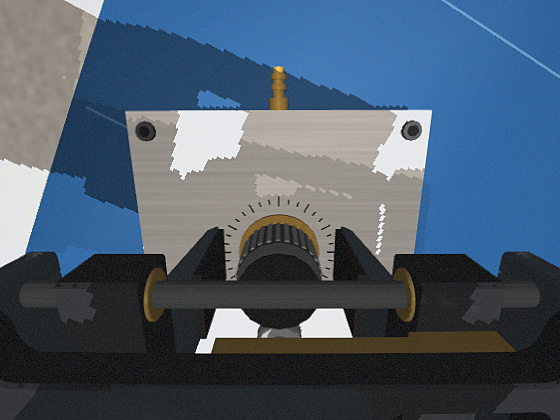

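```bash
python3 -m pendant '[{"delta_pos":[0.03,0.1,0.02],"twist":[0,0,0],"grip":60},{"delta_pos":[0.03,0.1,0.02],"twist":[0,0,0],"grip":50},{"delta_pos":[0.03,0.1,0.02],"twist":[0,0,0],"grip":40},{"delta_pos":[0.03,0.1,0.02],"twist":[0,0,0],"grip":40},{"delta_pos":[0.03,0.1,0.02],"twist":[0,0,0],"grip":40}]' 45; python3 -m pendant '[{"delta_pos":[0,0,0],"twist":[0,0,0],"grip":40},{"delta_pos":[0,0,0],"twist":[0,0,0],"grip":40},{"delta_pos":[0,0,0],"twist":[0,0,0],"grip":40},{"delta_pos":[0,0,0],"twist":[0,0,0],"grip":40},{"delta_pos":[0,0,0],"twist":[0,0,0],"grip":40}]'
cat > chk.py <<'E'
from h import *
import sys
s=state();p,d=imaging.grab_frame('scene')
h=cv2.cvtColor(p[:,:,::-1].copy(),cv2.COLOR_BGR2HSV);H,S,V=cv2.split(h)
m=((H<8)|(H>172))&(S>120)&(V>60);m[:,:305]=0;m[:,345:]=0;m[:190]=0;m[240:]=0
print("knob px",blobs(m,8),"yaw %.2f F %s T %s w %.1f pos %s"%(s['ee_rot'][2],np.round(s['force'],1),np.round(s['torque'],2),s['gripper_width'],np.round(s['ee_pos'],1)))
if len(sys.argv)>1: cv2.imwrite('pics/'+sys.argv[1],cv2.resize(p[145:275,230:410,::-1],None,fx=4.4,fy=4.4,interpolation=2))
E
python3 chk.py s10.png
```

```text
time_s: 10.45
ee_pos: [503.7, 141.3, 40.9]
ee_rot: [-90.0, 0.0, -62.7]
force: [-1.0, -0.5, 0.4]
gripper_width: 43.2
time_s: 10.95
ee_pos: [503.7, 141.3, 40.9]
ee_rot: [-90.0, 0.0, -62.7]
force: [-1.9, -1.1, 0.1]
gripper_width: 43.5
knob px [] yaw -62.69 F [-1.9 -1.1  0.1] T [-0.28  0.3   0.03] w 43.5 pos [503.7 141.3  40.9]
```

View pics/s10.png

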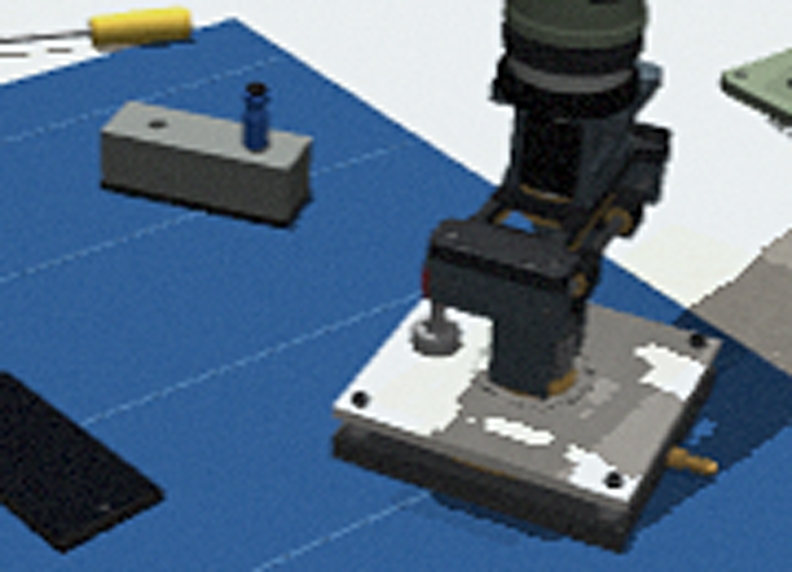

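```bash
python3 -m pendant '[{"delta_pos":[0,0,0],"twist":[0,-2,0],"grip":40},{"delta_pos":[0,0,0],"twist":[0,-4,0],"grip":40},{"delta_pos":[0,0,0],"twist":[0,-6,0],"grip":40},{"delta_pos":[0,0,0],"twist":[0,-7,0],"grip":40},{"delta_pos":[0,0,0],"twist":[0,-7,0],"grip":40}]'; python3 chk.py s11.png; python3 -c "
from h import *
p,d=imaging.grab_frame('wrist');cv2.imwrite('pics/w11.png',p[:,:,::-1])"
```

```text
time_s: 11.5
ee_pos: [503.6, 141.2, 40.9]
ee_rot: [-90.0, 0.0, -55.7]
force: [-2.4, -2.4, 0.1]
gripper_width: 43.6
knob px [([328.3, 207.5], [327, 202, 4, 11, 35])] yaw -55.73 F [-2.4 -2.4  0.1] T [-0.4   0.43 -0.25] w 43.6 pos [503.6 141.2  40.9]
```

View pics/s11.png

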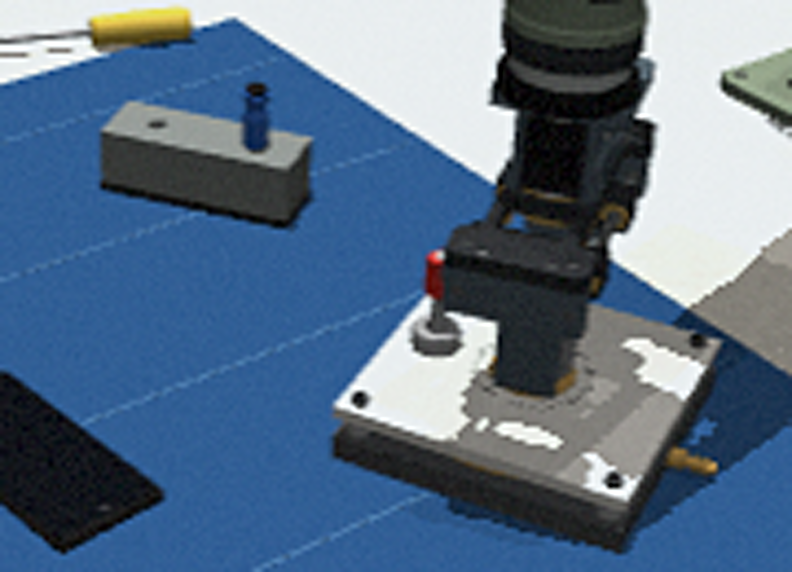

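View pics/w11.png

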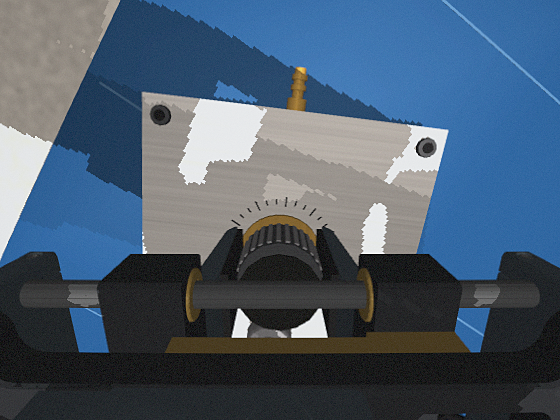

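```bash
cat >> chk.py <<'E'
b=blobs(m,8)
sys.exit(0 if b and b[0][1][1]+b[0][1][3]<=215 else 1)
E
python3 -m pendant '[{"delta_pos":[0,0,0],"twist":[0,-0.7,0],"grip":40},{"delta_pos":[0,0,0],"twist":[0,-1.5,0],"grip":40},{"delta_pos":[0,0,0],"twist":[0,-1.5,0],"grip":40},{"delta_pos":[0,0,0],"twist":[0,-1.5,0],"grip":40},{"delta_pos":[0,0,0],"twist":[0,-1.5,0],"grip":40}]' >/dev/null && python3 chk.py && python3 -m pendant '[{"delta_pos":[0,0,0],"twist":[0,-0.7,0],"grip":40},{"delta_pos":[0,0,0],"twist":[0,-1.5,0],"grip":40},{"delta_pos":[0,0,0],"twist":[0,-1.5,0],"grip":40},{"delta_pos":[0,0,0],"twist":[0,-1.5,0],"grip":40},{"delta_pos":[0,0,0],"twist":[0,-1.5,0],"grip":40}]' >/dev/null && python3 chk.py s12.png; python3 -c "
from h import *
p,d=imaging.grab_frame('wrist');cv2.imwrite('pics/w12.png',p[200:360,180:380,::-1].repeat(3,0).repeat(3,1))
p=cv2.imread('pics/w11.png');cv2.imwrite('pics/w11z.png',p[200:360,180:380].repeat(3,0).repeat(3,1))"
```

```text
knob px [([328.8, 207.5], [327, 202, 5, 11, 43])] yaw -54.18 F [-4.2 -3.7  1.8] T [-0.57  0.58 -0.32] w 43.3 pos [503.6 141.2  40.8]
knob px [([329.1, 207.4], [327, 202, 6, 11, 48])] yaw -52.68 F [-3.6 -3.   1.1] T [-0.58  0.62 -0.29] w 43.4 pos [503.6 141.2  40.8]
```

View pics/w12.png

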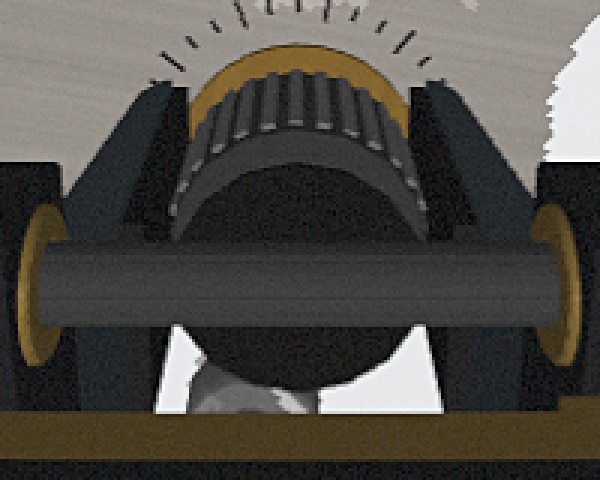

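View pics/w11z.png

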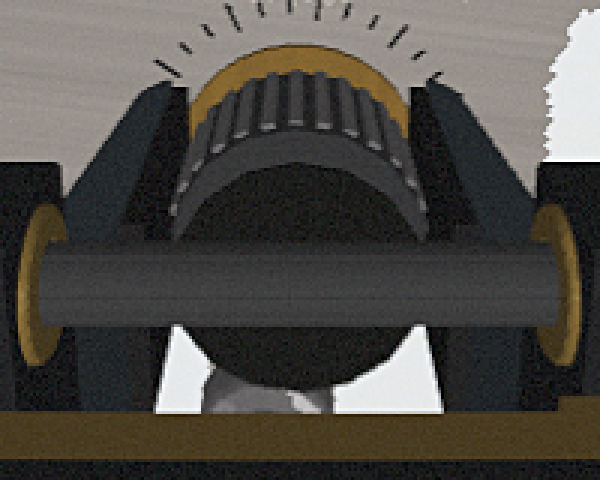

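Knurl ribs look identical in the tool frame before and after, so the chuck turns with the gripper without slipping. The knob is still up at rows 202–213. I'll keep stepping.

```bash
python3 -m pendant '[{"delta_pos":[0,0,0],"twist":[0,-0.7,0],"grip":40},{"delta_pos":[0,0,0],"twist":[0,-1.5,0],"grip":40},{"delta_pos":[0,0,0],"twist":[0,-1.5,0],"grip":40},{"delta_pos":[0,0,0],"twist":[0,-1.5,0],"grip":40},{"delta_pos":[0,0,0],"twist":[0,-1.5,0],"grip":40}]' >/dev/null && python3 chk.py && python3 -m pendant '[{"delta_pos":[0,0,0],"twist":[0,-0.7,0],"grip":40},{"delta_pos":[0,0,0],"twist":[0,-1.5,0],"grip":40},{"delta_pos":[0,0,0],"twist":[0,-1.5,0],"grip":40},{"delta_pos":[0,0,0],"twist":[0,-1.5,0],"grip":40},{"delta_pos":[0,0,0],"twist":[0,-1.5,0],"grip":40}]' >/dev/null && python3 chk.py && python3 -m pendant '[{"delta_pos":[0,0,0],"twist":[0,-0.7,0],"grip":40},{"delta_pos":[0,0,0],"twist":[0,-1.5,0],"grip":40},{"delta_pos":[0,0,0],"twist":[0,-1.5,0],"grip":40},{"delta_pos":[0,0,0],"twist":[0,-1.5,0],"grip":40},{"delta_pos":[0,0,0],"twist":[0,-1.5,0],"grip":40}]' >/dev/null && python3 chk.py && python3 -m pendant '[{"delta_pos":[0,0,0],"twist":[0,-0.7,0],"grip":40},{"delta_pos":[0,0,0],"twist":[0,-1.5,0],"grip":40},{"delta_pos":[0,0,0],"twist":[0,-1.5,0],"grip":40},{"delta_pos":[0,0,0],"twist":[0,-1.5,0],"grip":40},{"delta_pos":[0,0,0],"twist":[0,-1.5,0],"grip":40}]' >/dev/null && python3 chk.py
```

```text
knob px [([329.5, 207.6], [327, 202, 7, 11, 57])] yaw -51.18 F [-4.8 -3.2  2.2] T [-0.64  0.61 -0.28] w 43.2 pos [503.5 141.2  40.8]
knob px [([330.0, 207.5], [327, 202, 8, 11, 66])] yaw -49.68 F [-5.4 -3.4  2.4] T [-0.6   0.65 -0.28] w 43.2 pos [503.5 141.2  40.8]
knob px [([330.3, 207.5], [327, 202, 8, 11, 71])] yaw -48.18 F [-3.9 -3.1  2.2] T [-0.59  0.66 -0.25] w 43.1 pos [503.5 141.1  40.9]
knob px [([330.2, 207.4], [327, 202, 8, 11, 70])] yaw -46.68 F [-3.7 -3.7  1.5] T [-0.59  0.63 -0.28] w 43.1 pos [503.4 141.1  40.8]
```

```bash
python3 -m pendant '[{"delta_pos":[0,0,0],"twist":[0,-0.7,0],"grip":40},{"delta_pos":[0,0,0],"twist":[0,-1.5,0],"grip":40},{"delta_pos":[0,0,0],"twist":[0,-1.5,0],"grip":40},{"delta_pos":[0,0,0],"twist":[0,-1.5,0],"grip":40},{"delta_pos":[0,0,0],"twist":[0,-1.5,0],"grip":40}]' >/dev/null && python3 chk.py && python3 -m pendant '[{"delta_pos":[0,0,0],"twist":[0,-0.7,0],"grip":40},{"delta_pos":[0,0,0],"twist":[0,-1.5,0],"grip":40},{"delta_pos":[0,0,0],"twist":[0,-1.5,0],"grip":40},{"delta_pos":[0,0,0],"twist":[0,-1.5,0],"grip":40},{"delta_pos":[0,0,0],"twist":[0,-1.5,0],"grip":40}]' >/dev/null && python3 chk.py && python3 -m pendant '[{"delta_pos":[0,0,0],"twist":[0,-0.7,0],"grip":40},{"delta_pos":[0,0,0],"twist":[0,-1.5,0],"grip":40},{"delta_pos":[0,0,0],"twist":[0,-1.5,0],"grip":40},{"delta_pos":[0,0,0],"twist":[0,-1.5,0],"grip":40},{"delta_pos":[0,0,0],"twist":[0,-1.5,0],"grip":40}]' >/dev/null && python3 chk.py && python3 -m pendant '[{"delta_pos":[0,0,0],"twist":[0,-0.7,0],"grip":40},{"delta_pos":[0,0,0],"twist":[0,-1.5,0],"grip":40},{"delta_pos":[0,0,0],"twist":[0,-1.5,0],"grip":40},{"delta_pos":[0,0,0],"twist":[0,-1.5,0],"grip":40},{"delta_pos":[0,0,0],"twist":[0,-1.5,0],"grip":40}]' >/dev/null && python3 chk.py
```

```text
knob px [([330.2, 207.4], [327, 202, 8, 11, 70])] yaw -45.18 F [-4.7 -3.8  2.6] T [-0.65  0.64 -0.29] w 43.5 pos [503.4 141.1  40.9]
knob px [([330.2, 207.4], [327, 202, 8, 11, 70])] yaw -43.68 F [-3.4 -3.9  1.3] T [-0.66  0.66 -0.31] w 43.1 pos [503.4 141.   40.8]
knob px [([330.3, 207.4], [327, 202, 8, 11, 69])] yaw -42.18 F [-3.9 -4.7  1.9] T [-0.72  0.68 -0.33] w 43.1 pos [503.4 141.   40.8]
knob px [([330.2, 207.4], [327, 202, 8, 11, 70])] yaw -40.68 F [-4.9 -3.8  3.1] T [-0.61  0.63 -0.35] w 43.3 pos [503.4 141.   40.9]
```

```bash
python3 -m pendant '[{"delta_pos":[0,0,0],"twist":[0,-0.7,0],"grip":40},{"delta_pos":[0,0,0],"twist":[0,-1.5,0],"grip":40},{"delta_pos":[0,0,0],"twist":[0,-1.5,0],"grip":40},{"delta_pos":[0,0,0],"twist":[0,-1.5,0],"grip":40},{"delta_pos":[0,0,0],"twist":[0,-1.5,0],"grip":40}]' >/dev/null && python3 chk.py && python3 -m pendant '[{"delta_pos":[0,0,0],"twist":[0,-0.7,0],"grip":40},{"delta_pos":[0,0,0],"twist":[0,-1.5,0],"grip":40},{"delta_pos":[0,0,0],"twist":[0,-1.5,0],"grip":40},{"delta_pos":[0,0,0],"twist":[0,-1.5,0],"grip":40},{"delta_pos":[0,0,0],"twist":[0,-1.5,0],"grip":40}]' >/dev/null && python3 chk.py && python3 -m pendant '[{"delta_pos":[0,0,0],"twist":[0,-0.7,0],"grip":40},{"delta_pos":[0,0,0],"twist":[0,-1.5,0],"grip":40},{"delta_pos":[0,0,0],"twist":[0,-1.5,0],"grip":40},{"delta_pos":[0,0,0],"twist":[0,-1.5,0],"grip":40},{"delta_pos":[0,0,0],"twist":[0,-1.5,0],"grip":40}]' >/dev/null && python3 chk.py && python3 -m pendant '[{"delta_pos":[0,0,0],"twist":[0,-0.7,0],"grip":40},{"delta_pos":[0,0,0],"twist":[0,-1.5,0],"grip":40},{"delta_pos":[0,0,0],"twist":[0,-1.5,0],"grip":40},{"delta_pos":[0,0,0],"twist":[0,-1.5,0],"grip":40},{"delta_pos":[0,0,0],"twist":[0,-1.5,0],"grip":40}]' >/dev/null && python3 chk.py s13.png
```

```text
knob px [([330.2, 207.4], [327, 202, 8, 11, 70])] yaw -39.18 F [-4.6 -4.2  2.2] T [-0.66  0.66 -0.29] w 43.2 pos [503.4 141.   40.9]
knob px [([330.2, 207.4], [327, 202, 8, 11, 70])] yaw -37.68 F [-3.5 -4.2  3.7] T [-0.67  0.69 -0.28] w 43.0 pos [503.3 141.   40.8]
knob px [([330.2, 207.4], [327, 202, 8, 11, 70])] yaw -36.18 F [-4.9 -5.1  2.6] T [-0.69  0.69 -0.36] w 43.2 pos [503.3 140.9  40.9]
knob px [([330.3, 207.5], [327, 202, 8, 11, 69])] yaw -34.68 F [-5.3 -5.   2.6] T [-0.67  0.62 -0.23] w 43.2 pos [503.3 140.9  40.9]
```

```bash
python3 -m pendant '[{"delta_pos":[0,0,0],"twist":[0,-0.7,0],"grip":40},{"delta_pos":[0,0,0],"twist":[0,-1.5,0],"grip":40},{"delta_pos":[0,0,0],"twist":[0,-1.5,0],"grip":40},{"delta_pos":[0,0,0],"twist":[0,-1.5,0],"grip":40},{"delta_pos":[0,0,0],"twist":[0,-1.5,0],"grip":40}]' >/dev/null && python3 chk.py && python3 -m pendant '[{"delta_pos":[0,0,0],"twist":[0,-0.7,0],"grip":40},{"delta_pos":[0,0,0],"twist":[0,-1.5,0],"grip":40},{"delta_pos":[0,0,0],"twist":[0,-1.5,0],"grip":40},{"delta_pos":[0,0,0],"twist":[0,-1.5,0],"grip":40},{"delta_pos":[0,0,0],"twist":[0,-1.5,0],"grip":40}]' >/dev/null && python3 chk.py && python3 -m pendant '[{"delta_pos":[0,0,0],"twist":[0,-0.7,0],"grip":40},{"delta_pos":[0,0,0],"twist":[0,-1.5,0],"grip":40},{"delta_pos":[0,0,0],"twist":[0,-1.5,0],"grip":40},{"delta_pos":[0,0,0],"twist":[0,-1.5,0],"grip":40},{"delta_pos":[0,0,0],"twist":[0,-1.5,0],"grip":40}]' >/dev/null && python3 chk.py && python3 -m pendant '[{"delta_pos":[0,0,0],"twist":[0,-0.7,0],"grip":40},{"delta_pos":[0,0,0],"twist":[0,-1.5,0],"grip":40},{"delta_pos":[0,0,0],"twist":[0,-1.5,0],"grip":40},{"delta_pos":[0,0,0],"twist":[0,-1.5,0],"grip":40},{"delta_pos":[0,0,0],"twist":[0,-1.5,0],"grip":40}]' >/dev/null && python3 chk.py s14.png
```

```text
knob px [([330.2, 207.5], [327, 202, 8, 11, 68])] yaw -33.17 F [-4.6 -6.1  3.2] T [-0.67  0.7  -0.31] w 43.1 pos [503.2 140.9  40.8]
knob px [([328.8, 214.2], [326, 208, 7, 12, 64])] yaw -31.67 F [-5.  -5.7  1.8] T [-0.67  0.69 -0.22] w 42.5 pos [503.2 140.8  40.8]
```

```bash
python3 chk.py s14.png
```

```text
knob px [([328.9, 214.6], [326, 209, 7, 11, 61])] yaw -31.67 F [-4.  -4.3  2.4] T [-0.75  0.65 -0.28] w 43.3 pos [503.2 140.8  40.8]
```

View pics/s14.png

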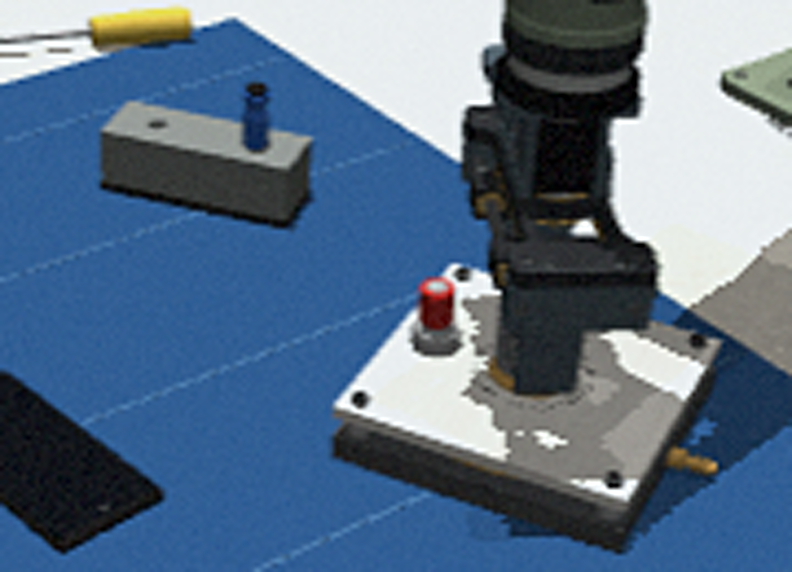

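```bash
python3 -m pendant '[{"delta_pos":[0,0,0],"twist":[0,0,0],"grip":70},{"delta_pos":[0,0,0],"twist":[0,0,0],"grip":70},{"delta_pos":[0,0,0],"twist":[0,0,0],"grip":70},{"delta_pos":[0,0,0],"twist":[0,0,0],"grip":70},{"delta_pos":[0,-1,0],"twist":[0,0,0],"grip":70}]'; python3 chk.py; python3 -m pendant '[{"delta_pos":[0,-2,0],"twist":[0,0,0],"grip":70},{"delta_pos":[0,-4,0],"twist":[0,0,0],"grip":70},{"delta_pos":[0,-6,0],"twist":[0,0,0],"grip":70},{"delta_pos":[0,-6.5,0],"twist":[0,0,0],"grip":70},{"delta_pos":[0,-6.5,0],"twist":[0,0,0],"grip":70}]'; python3 -c "
from h import *
c=imaging.camera_info('wrist');p,d=imaging.grab_frame('wrist');go(531.9,88.2,105,-62.7)
im=p[:,:,::-1].copy();cv2.imwrite('pics/w15.png',im)
"
```

```text
time_s: 21.0
ee_pos: [503.4, 141.4, 50.3]
ee_rot: [-90.1, 0.1, -31.7]
force: [-0.8, 0.0, -0.6]
gripper_width: 64.1
knob px [([328.8, 214.2], [326, 208, 7, 12, 64])] yaw -31.68 F [-0.8  0.  -0.6] T [0.01 0.02 0.03] w 64.1 pos [503.4 141.4  50.3]
time_s: 21.55
ee_pos: [504.7, 141.6, 116.9]
ee_rot: [-89.9, -0.1, -31.7]
force: [0.0, 0.1, 0.2]
gripper_width: 64.1
t 21.6 pos [504.  141.4 115.9] rot [-90.   -0.  -31.7] F [-0.1 -0.3 -0.1] w 64.0 -> delta cm [ 5.17  1.09 -3.06] twist [-0. 31.  0.]
```

View pics/w15.png

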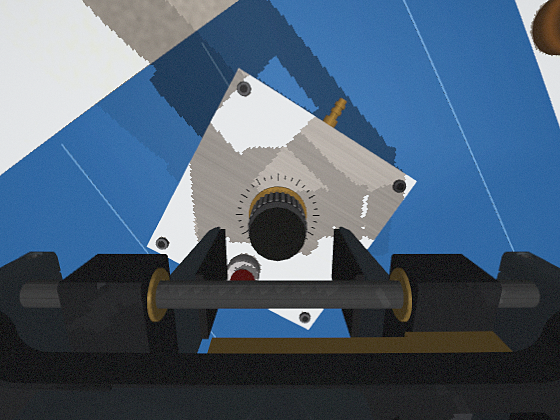

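```bash
python3 -m pendant '[{"delta_pos":[1.3,0,-0.8],"twist":[0,8,0],"grip":40},{"delta_pos":[2.6,0,-1.5],"twist":[0,16,0],"grip":20},{"delta_pos":[4,0,-2.3],"twist":[0,24,0],"grip":0},{"delta_pos":[5.2,0,-3.05],"twist":[0,31,0],"grip":0},{"delta_pos":[5.2,0,-3.05],"twist":[0,31,0],"grip":0}]' 10; python3 -m pendant '[{"delta_pos":[0,0.5,0],"twist":[0,0,0],"grip":0},{"delta_pos":[0,1,0],"twist":[0,0,0],"grip":0},{"delta_pos":[0,1.5,0],"twist":[0,0,0],"grip":0},{"delta_pos":[0,1.5,0],"twist":[0,0,0],"grip":0},{"delta_pos":[0,1.5,0],"twist":[0,0,0],"grip":0}]'; python3 -c "
from h import *
c=imaging.camera_info('wrist');p,d=imaging.grab_frame('wrist');go(531.9,88.2,80,-62.7)
im=p[:,:,::-1].copy();cv2.imwrite('pics/w16.png',im)
";python3 chk.py s16.png
```

```text
time_s: 22.1
ee_pos: [532.2, 87.0, 114.6]
ee_rot: [-90.1, 0.0, -62.8]
force: [-0.6, 0.7, 0.9]
gripper_width: 26.8
time_s: 22.6
ee_pos: [532.0, 88.5, 100.7]
ee_rot: [-90.0, 0.0, -62.6]
force: [0.6, -0.2, 0.4]
gripper_width: 0.8
t 22.65 pos [532.2  88.4 101. ] rot [-90.    0.  -62.7] F [1.  0.  0.7] w 0.0 -> delta cm [ 0.    2.1  -0.04] twist [-0.  0. -0.]
knob px [([328.9, 214.6], [325, 209, 8, 11, 62])] yaw -62.66 F [1.  0.  0.7] T [-0.1   0.05 -0.  ] w 0.0 pos [532.2  88.4 101. ]
```

View pics/w16.png

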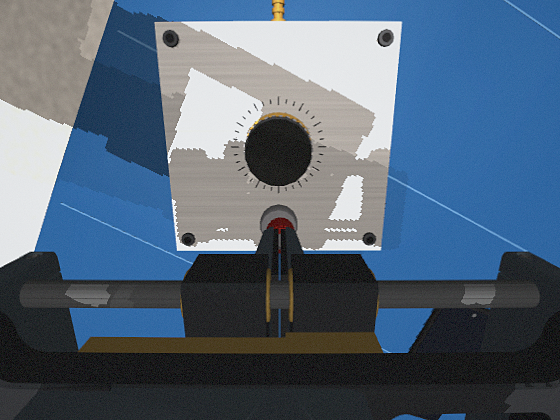

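View pics/s16.png

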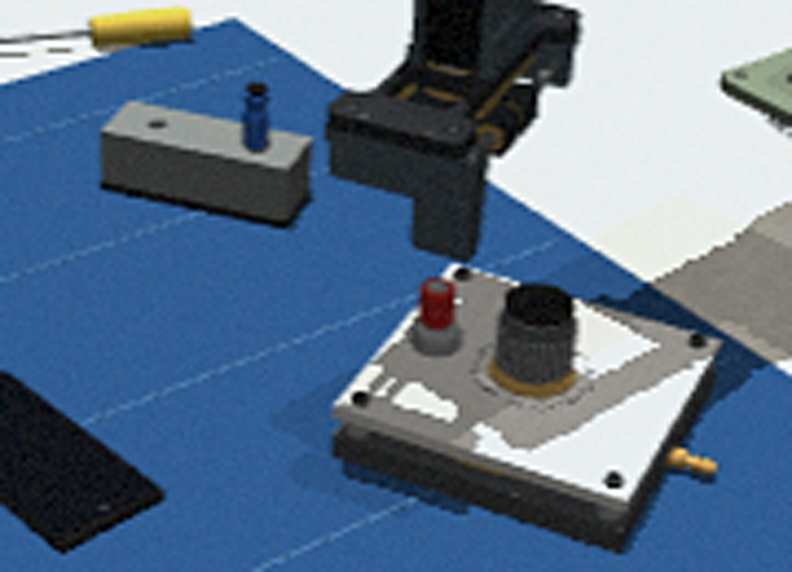

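```bash
python3 -m pendant '[{"delta_pos":[0,0.6,0],"twist":[0,0,0],"grip":0},{"delta_pos":[0,1.2,0],"twist":[0,0,0],"grip":0},{"delta_pos":[0,1.8,0],"twist":[0,0,0],"grip":0},{"delta_pos":[0,2.1,0],"twist":[0,0,0],"grip":0},{"delta_pos":[0,2.1,0],"twist":[0,0,0],"grip":0}]'; python3 -m pendant '[{"delta_pos":[0,0.05,0],"twist":[0,0,0],"grip":0},{"delta_pos":[0,0.1,0],"twist":[0,0,0],"grip":0},{"delta_pos":[0,0.2,0],"twist":[0,0,0],"grip":0},{"delta_pos":[0,0.2,0],"twist":[0,0,0],"grip":0},{"delta_pos":[0,0.2,0],"twist":[0,0,0],"grip":0}]'; python3 chk.py
```

```text
time_s: 23.2
ee_pos: [531.8, 88.1, 79.2]
ee_rot: [-90.1, 0.0, -62.7]
force: [-0.6, 0.1, 0.0]
gripper_width: 0.4
time_s: 23.7
ee_pos: [532.3, 88.2, 78.0]
ee_rot: [-90.0, 0.0, -62.7]
force: [-0.3, -0.1, -0.3]
gripper_width: 0.1
knob px [([328.7, 215.0], [325, 210, 8, 10, 57])] yaw -62.70 F [-0.3 -0.1 -0.3] T [-0.05  0.02 -0.01] w 0.1 pos [532.3  88.2  78. ]
```

```bash
python3 -m pendant '[{"delta_pos":[0,0.05,0],"twist":[0,0,0],"grip":0},{"delta_pos":[0,0.1,0],"twist":[0,0,0],"grip":0},{"delta_pos":[0,0.15,0],"twist":[0,0,0],"grip":0},{"delta_pos":[0,0.2,0],"twist":[0,0,0],"grip":0},{"delta_pos":[0,0.2,0],"twist":[0,0,0],"grip":0}]'; python3 -m pendant '[{"delta_pos":[0,0.05,0],"twist":[0,0,0],"grip":0},{"delta_pos":[0,0.1,0],"twist":[0,0,0],"grip":0},{"delta_pos":[0,0.1,0],"twist":[0,0,0],"grip":0},{"delta_pos":[0,0.1,0],"twist":[0,0,0],"grip":0},{"delta_pos":[0,0.1,0],"twist":[0,0,0],"grip":0}]'; python3 chk.py
```

```text
time_s: 24.25
ee_pos: [532.5, 88.2, 76.5]
ee_rot: [-90.0, -0.0, -62.7]
force: [-0.7, -0.5, 4.2]
gripper_width: 0.4
time_s: 24.75
ee_pos: [532.5, 88.2, 75.6]
ee_rot: [-89.9, -0.0, -62.7]
force: [-1.6, -0.3, 5.5]
gripper_width: 0.6
knob px [([328.7, 215.4], [325, 211, 8, 9, 57])] yaw -62.70 F [-1.6 -0.3  5.5] T [-0.1   0.23 -0.01] w 0.6 pos [532.5  88.2  75.6]
```

Contact with the spring balls at 5.5 N. I'll press on in small steps.

```bash
python3 -m pendant '[{"delta_pos":[0,0.05,0],"twist":[0,0,0],"grip":0},{"delta_pos":[0,0.1,0],"twist":[0,0,0],"grip":0},{"delta_pos":[0,0.15,0],"twist":[0,0,0],"grip":0},{"delta_pos":[0,0.15,0],"twist":[0,0,0],"grip":0},{"delta_pos":[0,0.15,0],"twist":[0,0,0],"grip":0}]'; python3 -m pendant '[{"delta_pos":[0,0.05,0],"twist":[0,0,0],"grip":0},{"delta_pos":[0,0.1,0],"twist":[0,0,0],"grip":0},{"delta_pos":[0,0.1,0],"twist":[0,0,0],"grip":0},{"delta_pos":[0,0.1,0],"twist":[0,0,0],"grip":0},{"delta_pos":[0,0.1,0],"twist":[0,0,0],"grip":0}]'; python3 chk.py
```

```text
time_s: 25.3
ee_pos: [532.1, 88.1, 73.1]
ee_rot: [-90.0, 0.0, -62.7]
force: [-0.1, -0.5, 1.6]
gripper_width: 0.8
time_s: 25.8
ee_pos: [532.1, 88.1, 72.8]
ee_rot: [-90.0, 0.0, -62.7]
force: [-1.5, 0.2, 6.1]
gripper_width: 0.1
knob px [([328.8, 216.2], [325, 212, 8, 9, 56])] yaw -62.70 F [-1.5  0.2  6.1] T [-0.14  0.39  0.02] w 0.1 pos [532.1  88.1  72.8]
```

```bash
python3 -m pendant '[{"delta_pos":[0,0.05,0],"twist":[0,0,0],"grip":0},{"delta_pos":[0,0.1,0],"twist":[0,0,0],"grip":0},{"delta_pos":[0,0.1,0],"twist":[0,0,0],"grip":0},{"delta_pos":[0,0.1,0],"twist":[0,0,0],"grip":0},{"delta_pos":[0,0.1,0],"twist":[0,0,0],"grip":0}]'; python3 chk.py
```

```text
time_s: 26.35
ee_pos: [532.1, 88.1, 72.7]
ee_rot: [-90.0, -0.0, -62.7]
force: [-3.7, -0.5, 11.1]
gripper_width: 0.4
knob px [([328.7, 216.2], [325, 212, 8, 9, 57])] yaw -62.69 F [-3.7 -0.5 11.1] T [-0.22  0.68  0.04] w 0.4 pos [532.1  88.1  72.7]
```

```bash
python3 -m pendant '[{"delta_pos":[0,-0.5,0],"twist":[0,0,0],"grip":0},{"delta_pos":[0,-2,0],"twist":[0,0,0],"grip":0},{"delta_pos":[1,-4,0],"twist":[0,0,0],"grip":0},{"delta_pos":[3,-6,0],"twist":[0,0,0],"grip":0},{"delta_pos":[5,-7,0],"twist":[0,0,0],"grip":0}]'; python3 -m pendant '[{"delta_pos":[0,0,0],"twist":[0,0,0],"grip":0},{"delta_pos":[0,0,0],"twist":[0,0,0],"grip":0},{"delta_pos":[0,0,0],"twist":[0,0,0],"grip":0},{"delta_pos":[0,0,0],"twist":[0,0,0],"grip":0},{"delta_pos":[0,0,0],"twist":[0,0,0],"grip":0}]';python3 chk.py s17.png; python3 -c "
from h import *
c=imaging.camera_info('wrist');p,d=imaging.grab_frame('wrist')
im=p[:,:,::-1].copy();cv2.imwrite('pics/w17.png',im)
H,S,V=cv2.split(cv2.cvtColor(im,cv2.COLOR_BGR2HSV))
m=((H<8)|(H>172))&(S>100)&(V>60);m[:150]=0;m[250:]=0;m[:,:240]=0;m[:,320:]=0
print(blobs(m,20));vs,us=np.nonzero(m)
P=np.array([ (lambda o,r:o+r*d[v,u])(*ray('wrist',float(u),float(v),c)) for u,v in zip(us,vs)])
print(np.percentile(P[:,2],[5,25,50,75,90,95]))
u0,v0=us.mean(),vs.mean()
P=np.array([ (lambda o,r:o+r*d[v,u])(*ray('wrist',float(u),float(v),c)) for u in range(int(us.min()),int(us.max())) for v in range(int(vs.min()),int(vs.max()))])
print('top h',np.median(P[P[:,2]>68][:,2]))
"
```

```text
time_s: 26.9
ee_pos: [556.3, 43.5, 143.0]
ee_rot: [-89.9, -0.1, -62.6]
force: [0.1, -0.4, -0.6]
gripper_width: 0.1
time_s: 27.4
ee_pos: [554.6, 44.3, 140.9]
ee_rot: [-90.1, 0.0, -62.7]
force: [-0.7, 1.0, -0.0]
gripper_width: 0.3
knob px [([328.8, 215.9], [325, 211, 8, 10, 62])] yaw -62.65 F [-0.7  1.  -0. ] T [-0.04  0.    0.01] w 0.3 pos [554.6  44.3 140.9]
[([280.1, 160.1], [268, 150, 27, 23, 316])]
[67.37127374 71.17470938 71.84385872 72.47382732 72.93863363 73.26219104]
top h 72.16606454746473
```

View pics/w17.png

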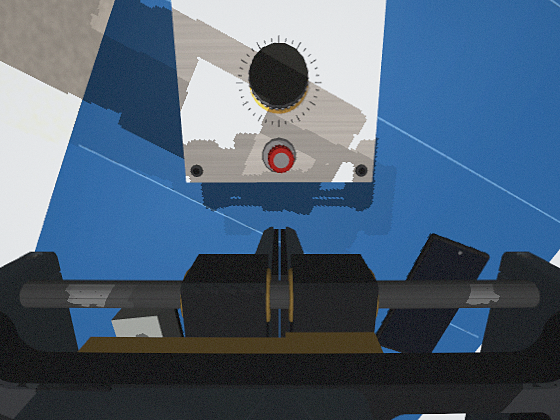

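View pics/s17.png

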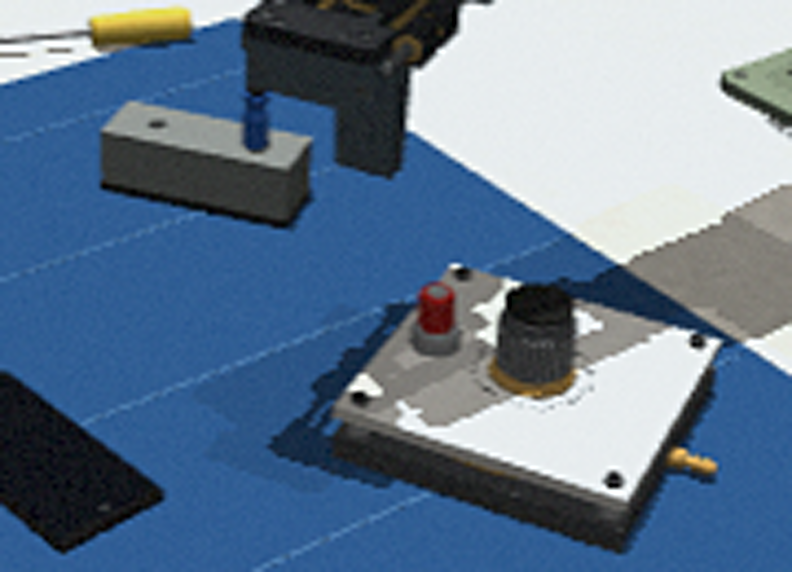

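The knob top measures 72.2 mm (72 expected when home), the knob sits on the bush, and the robot is clear of everything.

```bash
python3 -c "
from workcell import job
print(job.job_done())"
```

```text
the job is handed in; nothing more can be done
None
```

The index pin is locked home in the holder, and I handed the job in at about 27.5 s of the 72 s allowed.

- **Setting the pin:** I took the pin from the stand and lowered it into the guide bush. I let go with its tip a few mm above the collar, and it then stood on the collar with its knob top at about 92.6 mm.
- **Turning the chuck:** I turned the chuck anticlockwise, 7° first and then in 1.5° steps with a camera check after each. The pin fell after about 31°, and I stopped turning there. The knurl ribs showed no slip when checked over the first 10°. Wrist torque stayed at about 0.3 N m and the sideways force at 8 N or less.
- **Pressing home:** I pressed the knob with closed fingers. The force rose to about 5.5 N and then dropped as the pin clicked. It then met a hard stop at 72.7 mm, which I pressed to 11 N.
- **Last checks:** Depth puts the knob top at 72.2 mm, against 72 mm expected when home. The pictures show the knob seated on the bush, the driver still in the stand, the phone undisturbed, and the robot clear of everything.

**Not checked:** I did not test afterwards that the chuck no longer turns, and the force between pin and collar could not be measured directly. The scene view is too coarse to tell flush from a few mm high, so the flush reading rests on the wrist depth and the hard stop. I did not look closely at the jar and screwdriver at the end, but the arm never worked near them.

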